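# Make up the colour-coded clay pattern rollers

### The arm

A 7-joint arm with a two-finger parallel gripper is mounted at the origin on the work surface. World frame = base frame: x ahead of the robot, y to its left, z up, the work surface at z = 0. Lengths are in mm, angles in rad, forces in N, time in s.
With the tool pointing down it reaches from about 400 to 875 mm from the base axis. Payload 19.3 kg.
Tool frame: the origin (TCP) lies midway between the tips of the shut fingers; the grasp point (between the pads) lies 19 mm behind it; z points along the fingers, y is the line along which they close (so a half turn about z gives the same grasp; the last joint's range is limited). The gripper opens to 85 mm and grips with 20 to 120 N. Pads are 22 mm wide; open, the fingers measure 114 mm over their backs; the gripper's body (76 mm by 85 mm) begins 54 mm behind the grasp point. The pads swing forward as they close: fully open they stand 13 mm farther back than shut.
Start: joints at [1.081, 0.521, -0.036, 1.599, 0.021, 1.021, -0.113], TCP at [254.708, -570.735, 231.291] pointing down, gripper open.
Joint ranges: [-2.91, 2.91], [-0.3, 2.13], [-1.5, 1.42], [0.17, 2.43], [-1.26, 4.41], [0.16, 1.93], [-2.52, 2.52]. Speed limits (rad/s): [1.89, 1.89, 2.39, 2.39, 3.01, 3.01, 3.01].

### API

Orientations are given as a rotation vector (axis times angle).
In Python, from workcell import * gives the robot as it stands. The module is installed in compiled form; this text tells all that it offers.
- The arm moves only by the tool apply_moves, never from a script. Its argument "moves" is a list of rows, each a list of 7 numbers: the turn, a rotation vector about the world's x, y, z in rad, then the shift along the world's x, y, z in mm, then the opening in per cent of the stroke, from 0 (shut) to 100 (fully open). In form: [[rx, ry, rz, dx, dy, dz, fingers], ...]. A call has exactly 8 rows; each row shifts and turns the commanded pose from where the row before left it; what a row does not reach is not made up. A row lasts 1/10 s, in which the tool goes at most 50 mm and 8.59 degrees, less where a joint would pass 70% of its speed; a pose out of reach is approached as far as the arm can. A call with a gripper value outside its range is refused whole. The fingers move at their own pace and stop on an object; "grip_force" is the grip in N (left out, the last holds). Time passes only in rows, so rows that do not move let the fingers close, or fill a call up. It gives the time, the measured TCP pose, the force, the opening and the grip force at its end, in the units of the state.
- observe(): the state, without advancing time (a new reading comes with each control period).
- grab_frame(name): name is "scene" or "top" or "wrist"; returns the picture (400x640x3 uint8, red, green, blue); there is no depth.
- get_calibration(name): a dict with "vfov" (degrees; the focal length in pixels is half the picture's height over the tangent of half this angle, whatever the lens; pixels are square), "cx", "cy" (the principal point, pixels), "camera_from_world" (4x4, takes a point from world to camera coordinates). Camera axes: x right, y down, z forward; pixel columns grow to the right and rows downward; lengths in mm; the calibration is good to about 2 mm. The wrist camera is an equidistant fisheye: a pixel r from the principal point sees the ray r / f radians off the axis. A picture is of the moment at which its call begins: read the wrist's pose just before it. get_calibration takes no time and is no camera call; for the wrist camera it gives the pose at the moment of the call.
- hand_in(): hands the job in; it is judged then, once.
Trained networks look in the newest picture that a camera, given by its name, has taken for a name from the list of things; names that differ only in an ending like _2 or _b are one class to them, and where a whole thing is asked for, a point or a joint stands for the part that bears it (a point fixed in the world has none). Each returns a list of dicts, best first, with "conf" (0 to 1); they miss things now and then, are a little off and sometimes report something else, mostly with a low value. They report only what shows in the picture. A call takes as long as a camera call.
- cut_out(camera, thing): "pixels" (400x640 bool, what is visible of it) and "extent" ([centre column, centre row, width, height] in pixels, round what is visible of it).
The state is a dict: "clock": time; "qpos": joint angles; "dq": joint speeds; "joint_efforts": joint torques, N m; "tool_pos": TCP position; "eef_rot": TCP orientation; "contact_force": force on the tool from outside, world axes, zero at the start; "ft_torque": the same for the moment, N m; "width": opening from 0.0 (shut) to 1.0 (fully open); "grip_force": force on a finger pad.
Only numpy, scipy, OpenCV 4.12 (cv2) and the standard library are available. Lean on these libraries where they do the work, as an engineer would, in place of code of your own. Each camera call takes 0.05 s, during which the arm holds its last target. There are 200 camera calls.

### The job

Make up the clay pattern rollers: for every pattern sleeve standing on the bench, pull the push-on end handle off the roller shaft of the same colour, fit the sleeve on that shaft, turning it until its keyway meets the key and it drops fully home on the collar, and push the handle of that colour back on until it snaps fully home. Finish with all three shafts carrying their own handle fully home, also a shaft that has no sleeve today. Do not knock the bowl, the porcelain cup or the plaster mould out of place.

Things in the scene. Friction and masses are not known exactly. Their poses are not given: they have to be found in the camera images.
- shaft_blue: blue roller shaft, upright, fixed on the bench. Origin: on its axis at bench level, z up, x towards its key. From below: dark round stand 84 mm across, 22 mm high, with a white index line on the key's side; blue collar 44 mm across, top 30 mm up; steel shaft 22 mm across to the shoulder 80 mm up; thin neck from there to 100 mm up. Some shaft may have no sleeve to fit
- collar_blue (a point): centre of the top of the blue collar, 30 mm above the bench, x towards the key: a sleeve is home when its origin is here. The brass key is a rib 6 mm wide on the +x side, reaching 16 mm from the axis, from here to 26 mm above here; a sleeve whose keyway is off the key stops on top of it
- shoulder_blue (a point): centre of the shoulder of the blue shaft, 80 mm above the bench: a handle is home when its origin is here. The neck above it is 12 mm across, has a rounded tip 20 mm above here, and has two spring balls about 8 mm above here
- handle_blue: loose end handle of the blue shaft: beech grip 28 mm across with blue top, on a blue flange 44 mm across, 5 mm thick; 58 mm high, 60 g; stands on its flange. Origin: centre of underside, z up. Any yaw. Socket in the underside, 15 mm mouth, 22 mm deep, snaps over the neck's spring balls: 5 to 10 N straight along the axis to pull off or push on (over the last 10 mm). All three start pushed home
- sleeve_blue: loose bisque clay pattern sleeve with blue band and rim at its top, upright on the bench, or absent: ring 56 mm across, 48 mm high, 180 g. Origin: centre of underside, z up, x towards the keyway. Through bore 25 mm; keyway 9 mm wide, reaching 18 mm from the axis, marked by a dark line on the top. It drops past the key when sleeve x is within 0.1 rad of shaft x
- shaft_yellow: yellow roller shaft, upright, fixed on the bench. Origin: on its axis at bench level, z up, x towards its key. From below: dark round stand 84 mm across, 22 mm high, with a white index line on the key's side; yellow collar 44 mm across, top 30 mm up; steel shaft 22 mm across to the shoulder 80 mm up; thin neck from there to 100 mm up. Some shaft may have no sleeve to fit
- collar_yellow (a point): centre of the top of the yellow collar, 30 mm above the bench, x towards the key: a sleeve is home when its origin is here. The brass key is a rib 6 mm wide on the +x side, reaching 16 mm from the axis, from here to 26 mm above here; a sleeve whose keyway is off the key stops on top of it
- shoulder_yellow (a point): centre of the shoulder of the yellow shaft, 80 mm above the bench: a handle is home when its origin is here. The neck above it is 12 mm across, has a rounded tip 20 mm above here, and has two spring balls about 8 mm above here
- handle_yellow: loose end handle of the yellow shaft: beech grip 28 mm across with yellow top, on a yellow flange 44 mm across, 5 mm thick; 58 mm high, 60 g; stands on its flange. Origin: centre of underside, z up. Any yaw. Socket in the underside, 15 mm mouth, 22 mm deep, snaps over the neck's spring balls: 5 to 10 N straight along the axis to pull off or push on (over the last 10 mm). All three start pushed home
- sleeve_yellow: loose bisque clay pattern sleeve with yellow band and rim at its top, upright on the bench, or absent: ring 56 mm across, 48 mm high, 180 g. Origin: centre of underside, z up, x towards the keyway. Through bore 25 mm; keyway 9 mm wide, reaching 18 mm from the axis, marked by a dark line on the top. It drops past the key when sleeve x is within 0.1 rad of shaft x
- shaft_red: red roller shaft, upright, fixed on the bench. Origin: on its axis at bench level, z up, x towards its key. From below: dark round stand 84 mm across, 22 mm high, with a white index line on the key's side; red collar 44 mm across, top 30 mm up; steel shaft 22 mm across to the shoulder 80 mm up; thin neck from there to 100 mm up. Some shaft may have no sleeve to fit
- collar_red (a point): centre of the top of the red collar, 30 mm above the bench, x towards the key: a sleeve is home when its origin is here. The brass key is a rib 6 mm wide on the +x side, reaching 16 mm from the axis, from here to 26 mm above here; a sleeve whose keyway is off the key stops on top of it
- shoulder_red (a point): centre of the shoulder of the red shaft, 80 mm above the bench: a handle is home when its origin is here. The neck above it is 12 mm across, has a rounded tip 20 mm above here, and has two spring balls about 8 mm above here
- handle_red: loose end handle of the red shaft: beech grip 28 mm across with red top, on a red flange 44 mm across, 5 mm thick; 58 mm high, 60 g; stands on its flange. Origin: centre of underside, z up. Any yaw. Socket in the underside, 15 mm mouth, 22 mm deep, snaps over the neck's spring balls: 5 to 10 N straight along the axis to pull off or push on (over the last 10 mm). All three start pushed home
- sleeve_red: loose bisque clay pattern sleeve with red band and rim at its top, upright on the bench, or absent: ring 56 mm across, 48 mm high, 180 g. Origin: centre of underside, z up, x towards the keyway. Through bore 25 mm; keyway 9 mm wide, reaching 18 mm from the axis, marked by a dark line on the top. It drops past the key when sleeve x is within 0.1 rad of shaft x
- bowl: bystander: blue plastic bowl, 110 mm across, 50 mm high; origin at the centre of its underside
- cup: bystander: white porcelain cup, 68 mm across, 65 mm high; origin at the centre of its underside
- mould: bystander: small cylindrical plaster mould with an orange strap, 76 mm across, 75 mm high; origin at the centre of its underside

How it is judged:
By the outcome, as a careful person would: the job done as asked, in the order asked, and still so for the second after the job is handed in, with the robot touching nothing.
Of sleeve_blue, sleeve_yellow, sleeve_red only 2 to 3 are there at a start; the rules pass over those that are not, and their reading is None.
At some moment in a run one of sleeve_blue, sleeve_yellow, sleeve_red may be knocked a few centimetres aside while the robot is not near it.
It also fails if it takes over 210 s, if anything falls off the work surface, if the arm or the gripper's body presses on something with over 40 N, if the wrist force passes 120 N, or if a joint passes its speed limit or range.

## Working session

There is one attempt and no reset: what is moved stays moved. The work goes in short steps, Python scripts to look and compute and a tool call to move; the robot and the scene stay as the last step left them, time stands still between calls to the robot, and variables do not carry over. Pictures are saved under pics/ and viewed, at most 14 in all, crops included, and the job is handed in when it is done.

Besides the shell and the picture viewer there is one more tool, called after ">>>" as name(argument=value, ...), one argument or row to a line, values as JSON. apply_moves: Moves the arm, as the interface text tells. Its arguments: {"type":"object","properties":{"moves":{"type":"array"},"grip_force":{"type":"number"}},"required":["moves"]}

```bash
mkdir -p pics
cat > h.py <<'E'
from workcell import *
import numpy as np, cv2
def save(n,f,crop=None,s=1):
    im=grab_frame(n); 
    a=im if crop is None else im[crop[1]:crop[3],crop[0]:crop[2]]
    cv2.imwrite('pics/'+f,cv2.resize(a[:,:,::-1],None,fx=s,fy=s,interpolation=cv2.INTER_CUBIC)); return im
def ray(n,u,v,c=None):
    c=c or get_calibration(n); f=200/np.tan(np.radians(c['vfov'])/2)
    M=np.array(c['camera_from_world']); x,y=u-c['cx'],v-c['cy']
    if n=='wrist':
        r=np.hypot(x,y); t=r/f; d=np.array([np.sin(t)*x/max(r,1e-9),np.sin(t)*y/max(r,1e-9),np.cos(t)])
    else: d=np.array([x/f,y/f,1])
    R=M[:3,:3]; return -R.T@M[:3,3], R.T@d
def at(n,u,v,z,c=None):
    o,d=ray(n,u,v,c); return (o+d*(z-o[2])/d[2])[:2]
def proj(n,p,c=None):
    c=c or get_calibration(n); f=200/np.tan(np.radians(c['vfov'])/2)
    q=(np.array(c['camera_from_world'])@np.append(p,1))[:3]
    if n=='wrist':
        r=np.hypot(q[0],q[1]);t=np.arctan2(r,q[2]); return np.array([c['cx']+f*t*q[0]/r,c['cy']+f*t*q[1]/r])
    return np.array([c['cx']+f*q[0]/q[2],c['cy']+f*q[1]/q[2]])
E
python3 - <<'E'
from h import *
np.set_printoptions(precision=1,suppress=True)
save('top','top0.png'); save('scene','sc0.png')
s=observe(); print(s['clock'],s['tool_pos'],s['eef_rot'],s['width'],s['contact_force'])
for n in ('top','scene'):
    c=get_calibration(n); o,d=ray(n,c['cx'],c['cy']); print(n,o,d,c['vfov'])
for c in ('blue','yellow','red'):
    for k in ('shaft','handle','sleeve'):
        r=cut_out('top',f'{k}_{c}')
        print(k,c,[(round(x['conf'],2),np.array(x['extent'])) for x in r[:2]])
for k in ('bowl','cup','mould'):
    r=cut_out('top',k); print(k,[(round(x['conf'],2),np.array(x['extent']),at('top',*x['extent'][:2],50)) for x in r[:1]])
E
```

```text
0.1 [ 254.6 -570.5  230.8] [-3.1 -0.7  0. ] 1.0014460048793283 [-0.5 -1.   0.8]
top [ 551.4   -8.1 1365.2] [ 0.1  0.  -1. ] 50.62525158662515
scene [1075.2  371.  1056.1] [-0.4 -0.3 -0.8] 47.274873466290984
shaft blue []
handle blue [(0.49, array([379.9, 188.4,  14.5,  11.5])), (0.43, array([181.5, 234.2,  32.8,  35.6]))]
sleeve blue [(0.62, array([275.9, 250.5,  18.9,  18.7])), (0.21, array([350.2, 162.8,  21.2,  26. ]))]
shaft yellow [(0.79, array([313.4, 199.9,  26.2,  28.1]))]
handle yellow [(0.63, array([311.9, 196.4,  14.7,  15.9]))]
sleeve yellow []
shaft red [(0.77, array([249.4, 200.6,  23.5,  22.7]))]
handle red [(0.56, array([311.9, 239.9,  19.9,  16.6])), (0.47, array([241. , 196.8,  15.4,  15.1]))]
sleeve red [(0.82, array([377. , 245.2,  16.7,  21.9]))]
bowl [(0.8, array([180.5, 235.9,  34.4,  40.5]), array([522.8, 428. ]))]
cup [(0.88, array([348.4, 162.8,  19.9,  22. ]), array([736.7, -99.9]))]
mould [(0.71, array([461.2, 220.4,  32.6,  23. ]), array([ 547.4, -443.9]))]
```

View pics/top0.png

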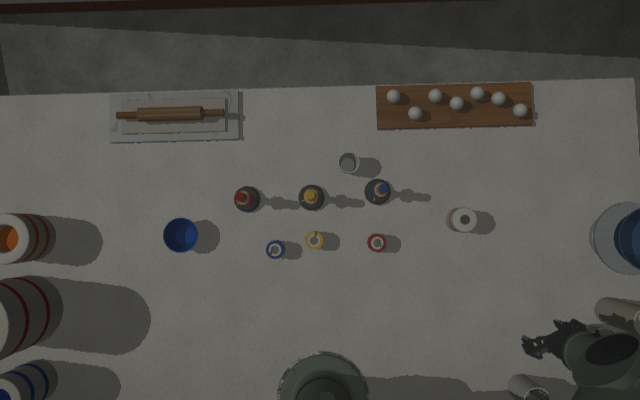

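View pics/sc0.png

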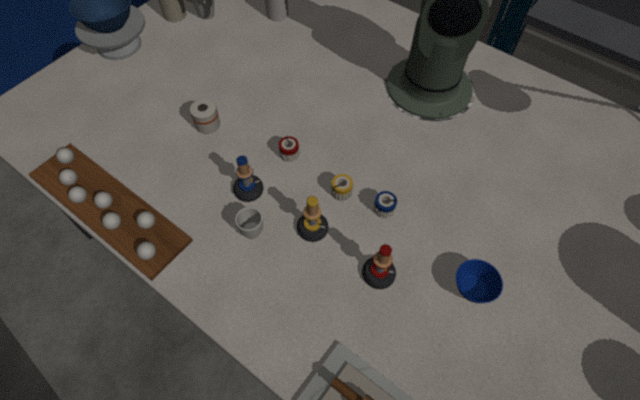

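The top view shows all three sleeves: blue (276,249), yellow (315,240) and red (377,243). The shafts are red (247,199), yellow (312,197) and blue (378,191), with the cup at (348,162), bowl at (180,235) and mould at (463,219). I'll move above them and look from the wrist camera.

>>> apply_moves(
  moves=[
    [0, 0, 0, 15, 35, 15, 100],
    [0, 0, 0, 15, 40, 15, 100],
    [0, 0, 0, 15, 40, 15, 100],
    [0, 0, 0, 15, 40, 15, 100],
    [0, 0, 0, 20, 40, 15, 100],
    [0, 0, 0, 20, 40, 15, 100],
    [0, 0, 0, 20, 40, 15, 100],
    [0, 0, 0, 20, 40, 15, 100],
  ],
)

```text
clock: 1.5
tool_pos: [395.2, -254.0, 352.2]
eef_rot: [3.072, 0.654, 0.001]
contact_force: [1.4, -0.0, 0.4]
width: 1.002
grip_force: 0.0
```

>>> apply_moves(
  moves=[
    [0, 0, 0, 20, 40, 10, 100],
    [0, 0, 0, 20, 40, 10, 100],
    [0, 0, 0, 20, 40, 10, 100],
    [0, 0, 0, 20, 40, 0, 100],
    [0, 0, 0, 20, 40, 0, 100],
    [0, 0, 0, 20, 40, 0, 100],
    [0, 0, 0, 20, 20, 0, 100],
    [0, 0, 0, 0, 0, 0, 100],
  ],
)

```text
clock: 2.3
tool_pos: [536.1, 7.7, 380.8]
eef_rot: [-3.07, -0.661, -0.0]
contact_force: [-0.0, -0.8, 0.4]
width: 0.999
grip_force: 0.0
```

Run:
```python
from h import *
from scipy.spatial.transform import Rotation as Ro
np.set_printoptions(precision=2,suppress=True)
s=observe(); c=get_calibration('wrist'); print(s['clock'],s['tool_pos'],s['eef_rot'],s['qpos'],s['contact_force'])
print(Ro.from_rotvec(s['eef_rot']).as_matrix())
save('wrist','w0.png'); o,d=ray('wrist',c['cx'],c['cy'],c); print(o,d,c['vfov'])
for cl in ('blue','yellow','red'):
    for k,z in (('shaft',22),('handle',130),('sleeve',48)):
        r=cut_out('wrist',f'{k}_{cl}')
        print(k,cl,[(round(x['conf'],2),np.array(x['extent']),at('wrist',*x['extent'][:2],z,c)) for x in r[:2]])
```

```text
2.3 [536.07   7.73 380.83] [-3.07 -0.66 -0.  ] [ 0.19  0.27 -0.4   1.61  0.11  1.29 -1.38] [-0.01 -0.76  0.43]
[[ 0.91  0.41 -0.  ]
 [ 0.41 -0.91  0.  ]
 [ 0.   -0.   -1.  ]]
[605.61  38.55 524.58] [-0.27 -0.12 -0.95] 65.70646984690485
shaft blue [(0.91, array([450.1, 144. ,  41.1,  50. ]), array([ 641.52, -183.81])), (0.2, array([229.3,  48.4,  47. ,  48.7]), array([632.84, 220.35]))]
handle blue [(0.88, array([476.8, 150.3,  36.2,  28.6]), array([ 645.33, -177.69]))]
sleeve blue [(0.57, array([230.6,  48.1,  56. ,  47.4]), array([632.57, 209.12])), (0.56, array([236.2, 157.4,  37.8,  38.1]), array([474.65, 132.82]))]
shaft yellow [(0.87, array([343.7,  94.1,  45.2,  49.8]), array([634.37,  16.63]))]
handle yellow [(0.61, array([343.1,  89.4,  33.8,  31.7]), array([633.33,  24.52]))]
sleeve yellow [(0.97, array([309.1, 172.6,  38.4,  38.8]), array([499.12,  15.63]))]
shaft red [(0.81, array([230.2,  50.1,  47.9,  52. ]), array([630.67, 217.63])), (0.18, array([340.9,  94.8,  49.7,  43.1]), array([631.43,  20.2 ]))]
handle red [(0.79, array([209.1,  38.9,  35. ,  28.5]), array([630.13, 213.77])), (0.42, array([449.9, 142.7,  42.7,  51.5]), array([ 635.23, -134.9 ]))]
sleeve red [(0.58, array([410.6, 223.8,  40. ,  38.7]), array([ 489.69, -176.56])), (0.4, array([229.9,  49.7,  46.9,  44.5]), array([629.81, 209.11]))]
```

View pics/w0.png

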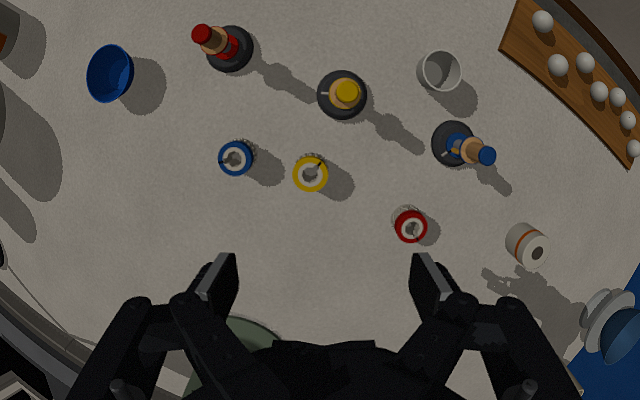

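The wrist view shows red, yellow and blue shafts at (228,50), (342,95) and (452,144), and sleeves blue (236,157), yellow (310,173) and red (411,226). I'll start with yellow, squaring the tool yaw and going closer.

>>> apply_moves(
  moves=[
    [0, 0, -0.1, -5, 2, -25, 100],
    [0, 0, -0.1, -5, 2, -25, 100],
    [0, 0, -0.1, -5, 2, -25, 100],
    [0, 0, -0.122, -5, 2, -25, 100],
    [0, 0, 0, -5, 2, 0, 100],
    [0, 0, 0, -5, 2, 0, 100],
    [0, 0, 0, 0, 0, 0, 100],
    [0, 0, 0, 0, 0, 0, 100],
  ],
)

```text
clock: 3.6
tool_pos: [505.3, 16.2, 282.5]
eef_rot: [-3.142, 0.001, -0.003]
contact_force: [-0.4, -0.2, 0.1]
width: 1.003
grip_force: 0.0
```

Run:
```python
from h import *
from scipy.spatial.transform import Rotation as Ro
np.set_printoptions(precision=2,suppress=True)
s=observe(); c=get_calibration('wrist'); print(s['clock'],s['tool_pos'],s['eef_rot'],s['qpos'],s['contact_force'])
print(Ro.from_rotvec(s['eef_rot']).as_matrix()[0])
save('wrist','w1.png');np.save('w1.npy',np.array([c],dtype=object),allow_pickle=True)
for cl in ('blue','yellow','red'):
    for k,z in (('shaft',22),('handle',130),('sleeve',48)):
        r=cut_out('wrist',f'{k}_{cl}')
        print(k,cl,[(round(x['conf'],2),np.array(x['extent']),at('wrist',*x['extent'][:2],z,c)) for x in r[:1]])
```

```text
3.6 [505.3   16.22 282.53] [-3.14  0.   -0.  ] [ 0.12  0.29 -0.34  1.83  0.11  1.03 -1.83] [-0.35 -0.17  0.06]
[ 1. -0.  0.]
shaft blue [(0.6, array([466.4,  69.5,  46.5,  59.4]), array([ 640.78, -180.56]))]
handle blue []
sleeve blue [(0.91, array([235.7, 189.7,  45.6,  44.4]), array([475.47, 129.74]))]
shaft yellow [(0.79, array([322. ,  69.1,  63.2,  66.7]), array([628.41,  17.28]))]
handle yellow [(0.68, array([320.2,  56.5,  42.1,  45.4]), array([628.13,  18.51]))]
sleeve yellow [(0.66, array([325.3, 170.9,  45.6,  53.4]), array([499.58,  13.08]))]
shaft red [(0.96, array([178.1,  78.7,  52.1,  59. ]), array([627.96, 215.32]))]
handle red [(0.72, array([139.6,  75. ,  51.1,  32.2]), array([625.8 , 209.84]))]
sleeve red [(0.8, array([461.8, 182.1,  47. ,  47.7]), array([ 486.78, -171.38]))]
```

View pics/w1.png

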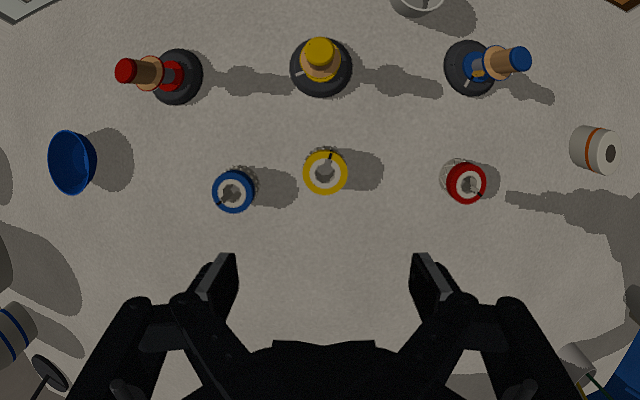

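The view has all six parts: stands at (177,76), (321,67) and (470,68), and sleeves at (233,191), (325,172) and (466,183). I'll rectify top-down metric patches to get the angles.

```bash
cat >> h.py <<'E'
def ortho(im,n,c,xy,z,half=50,ppm=2):
    # top-down patch: image up = +x, image left = +y
    N=int(2*half*ppm); a=(N/2-np.arange(N)-.5)/ppm
    X,Y=np.meshgrid(xy[0]+a,xy[1]+a,indexing='ij')
    f=200/np.tan(np.radians(c['vfov'])/2); M=np.array(c['camera_from_world'])
    q=np.stack([X,Y,np.full_like(X,z)],-1)@M[:3,:3].T+M[:3,3]
    if n=='wrist':
        r=np.hypot(q[...,0],q[...,1])+1e-9; k=f*np.arctan2(r,q[...,2])/r
    else: k=f/q[...,2]
    return cv2.remap(im,(c['cx']+k*q[...,0]).astype('f4'),(c['cy']+k*q[...,1]).astype('f4'),cv2.INTER_CUBIC)
def rim(im,n,c,xy,col,z=48,half=45,ppm=2):
    # centre of a sleeve's coloured top ring: outline of band pixels, circle r=28 by best match
    p=ortho(im,n,c,xy,z,half,ppm); h=cv2.cvtColor(p,cv2.COLOR_RGB2HSV)
    H,S,V=[h[...,i].astype(int) for i in range(3)]
    m={'red':((H<10)|(H>170)),'yellow':(abs(H-25)<9),'blue':(abs(H-110)<14)}[col]&(S>120)&(V>50)
    return p,m
E
python3 - <<'E'
from h import *
c=np.load('w1.npy',allow_pickle=True)[0]; im=cv2.imread('pics/w1.png')[:,:,::-1].copy()
S={'blue':(475,130),'yellow':(499,14),'red':(487,-173)}
T={'blue':(641,-181),'yellow':(630,18),'red':(630,216)}
row=[[],[]]
for k in ('blue','yellow','red'):
    for i,(D,z) in enumerate(((S,48),(T,22))):
        p=ortho(im,'wrist',c,D[k],z,50 if i else 35,2.5 if i else 250/70)
        p=p.copy(); N=len(p)
        r=int((42 if i else 28)*N/(100 if i else 70)); cv2.circle(p,(N//2,N//2),r,(0,255,0),1); row[i].append(p)
cv2.imwrite('pics/m1.png',np.vstack([np.hstack(r) for r in row])[:,:,::-1])
E
```

```text
(no output)
```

View pics/m1.png

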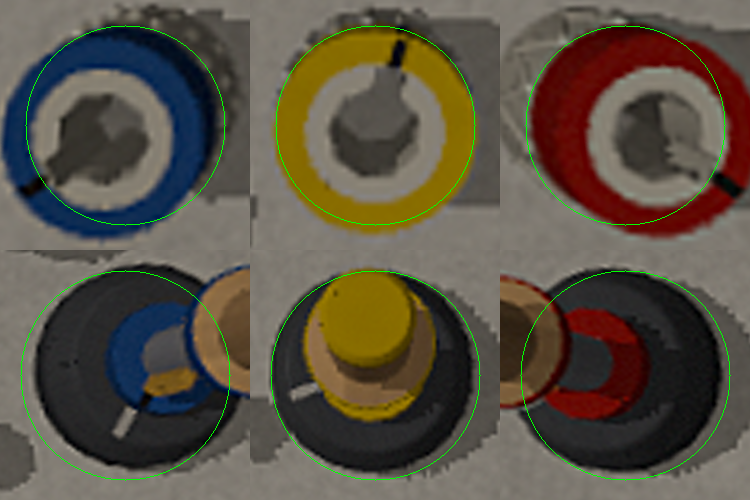

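Keyway angles read from the dark marks: blue about 2.15, yellow about -0.31 and red about -2.19. The shaft index lines are partly hidden, so I'll get close to the yellow handle for a precise centre.

>>> apply_moves(
  moves=[
    [0, 0, 0, 10, 0, -15, 100],
    [0, 0, 0, 15, 0, -20, 100],
    [0, 0, 0, 15, 0, -20, 100],
    [0, 0, 0, 15, 0, -20, 100],
    [0, 0, 0, 0, 0, 0, 100],
    [0, 0, 0, 0, 0, 0, 100],
    [0, 0, 0, 0, 0, 0, 100],
    [0, 0, 0, 0, 0, 0, 100],
  ],
)

```text
clock: 4.9
tool_pos: [559.7, 16.3, 207.2]
eef_rot: [3.142, -0.003, 0.002]
contact_force: [-0.2, 0.2, -0.7]
width: 1.004
grip_force: 0.0
```

```bash
cat >> h.py <<'E'
def disk(im,c,xy,z,rad,hsv,half=40,ppm=4,n='wrist'):
    "centre of a coloured disk/annulus outline (known height z) by min enclosing circle of the colour blob"
    p=ortho(im,n,c,xy,z,half,ppm); h=cv2.cvtColor(p,cv2.COLOR_RGB2HSV)
    H,S,V=[h[...,i].astype(int) for i in range(3)]
    m={'red':((H<8)|(H>172)),'yellow':(abs(H-26)<7),'blue':(abs(H-110)<14)}[hsv]&(S>(190 if hsv!='blue' else 150))&(V>40)
    N=len(p); yy,xx=np.mgrid[:N,:N]
    # best circle position: correlation of blob with disk of radius rad minus outside ring
    k=int(rad*ppm)+6; gy,gx=np.mgrid[-k:k+1,-k:k+1]; g=np.hypot(gx,gy)/ppm
    ker=np.where(g<=rad,1.,-1.*(g<rad+1.5)).astype('f4')
    s=cv2.filter2D(m.astype('f4'),-1,ker,borderType=cv2.BORDER_CONSTANT)
    t=s.max(); w=np.argwhere(s>t-0.004*(ker>0).sum()).mean(0)
    return np.array([xy[0]+(N/2-w[0]-.5)/ppm, xy[1]+(N/2-w[1]-.5)/ppm]), t/(ker>0).sum(), p
E
python3 - <<'E'
from h import *
np.set_printoptions(precision=2,suppress=True)
s=observe(); c=get_calibration('wrist'); print(s['tool_pos'])
im=save('wrist','w2.png')
ctr,q,p=disk(im,c,(630,18),138,14,'yellow'); print(ctr,q)
a=ortho(im,'wrist',c,(630,18),138,40,4).copy(); u=(160-(ctr-np.array([630,18]))*4)
cv2.circle(a,(int(u[1]),int(u[0])),56,(0,255,0),1)
b=ortho(im,'wrist',c,(630,18),22,60,320/120)
cv2.imwrite('pics/m2.png',np.hstack([a,b])[:,:,::-1])
E
```

```text
[559.72  16.26 207.23]
[633.    19.38] 0.9833417978669375
```

View pics/m2.png

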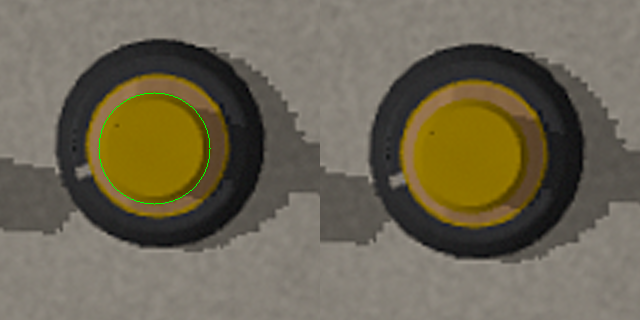

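The handle disk is a clean fit at (633.0,19.4), the stand agrees, and the key line is at about 1.95 rad. Moving over to grasp.

>>> apply_moves(
  moves=[
    [0, 0, 0, 25, 1, 0, 100],
    [0, 0, 0, 25, 1, 0, 100],
    [0, 0, 0, 23, 1, 0, 100],
    [0, 0, 0, 0, 0, -25, 80],
    [0, 0, 0, 0, 0, -30, 60],
    [0, 0, 0, 0, 0, -30, 60],
    [0, 0, 0, 0, 0, -22, 60],
    [0, 0, 0, 0, 0, 0, 60],
  ],
)

```text
clock: 5.75
tool_pos: [631.2, 19.1, 97.1]
eef_rot: [3.141, -0.003, -0.006]
contact_force: [-0.3, 0.0, 0.7]
width: 0.602
grip_force: 0.0
```

>>> apply_moves(
  moves=[
    [0, 0, 0, 0, 0, 0, 0],
    [0, 0, 0, 0, 0, 0, 0],
    [0, 0, 0, 0, 0, 0, 0],
    [0, 0, 0, 0, 0, 0, 0],
    [0, 0, 0, 0, 0, 0, 0],
    [0, 0, 0, 0, 0, 0, 0],
    [0, 0, 0, 0, 0, 0, 0],
    [0, 0, 0, 0, 0, 0, 0],
  ],
  grip_force=40,
)

```text
clock: 6.55
tool_pos: [633.6, 19.4, 101.0]
eef_rot: [-3.141, 0.004, -0.004]
contact_force: [-1.6, 0.6, 8.8]
width: 0.317
grip_force: 40.0
```

>>> apply_moves(
  moves=[
    [0, 0, 0, 0, 0, 5, 0],
    [0, 0, 0, 0, 0, 8, 0],
    [0, 0, 0, 0, 0, 8, 0],
    [0, 0, 0, 0, 0, 8, 0],
    [0, 0, 0, 0, 0, 10, 0],
    [0, 0, 0, 0, 0, 10, 0],
    [0, 0, 0, 0, 0, 10, 0],
    [0, 0, 0, 0, 0, 0, 0],
  ],
)

```text
clock: 7.35
tool_pos: [633.4, 19.3, 160.0]
eef_rot: [-3.141, 0.004, -0.003]
contact_force: [0.3, 0.1, 0.2]
width: 0.315
grip_force: 40.9
```

Run:
```python
from h import *
np.set_printoptions(precision=2,suppress=True)
s=observe(); c=get_calibration('wrist'); print(s['tool_pos'],s['width'],s['grip_force'],s['contact_force'],s['qpos'])
save('wrist','w3.png')
for cl in ('blue','yellow','red'):
    r=cut_out('wrist',f'sleeve_{cl}'); print(cl,[(round(x['conf'],2),np.array(x['extent']),at('wrist',*x['extent'][:2],48,c)) for x in r[:1]])
```

```text
[633.43  19.35 160.  ] 0.31487770338739546 40.9098776296014 [0.26 0.06 0.25] [ 0.07  0.62 -0.29  1.63  0.21  0.91 -1.87]
blue [(0.41, array([221.2, 335.2,  39.9,  21.3]), array([466.83, 135.27]))]
yellow [(0.82, array([326.1, 324.8,  53.3,  31.6]), array([489.71,  15.91]))]
red [(0.55, array([487.6, 301.6,  55.1,  53.9]), array([ 507.03, -167.69]))]
```

View pics/w3.png

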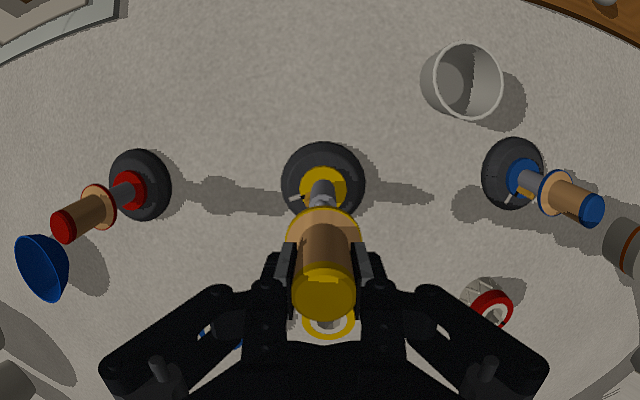

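The handle is off and held upright between the fingers (323,270), and the shaft key line is visible at (297,197). I'll park it on the clear bench at about (715,118).

>>> apply_moves(
  moves=[
    [0, 0, 0, 20, 25, 0, 0],
    [0, 0, 0, 22, 25, 0, 0],
    [0, 0, 0, 20, 25, -10, 0],
    [0, 0, 0, 20, 24, -20, 0],
    [0, 0, 0, 0, 0, -35, 0],
    [0, 0, 0, 0, 0, -35, 0],
    [0, 0, 0, 0, 0, -25, 0],
    [0, 0, 0, 0, 0, -12, 0],
  ],
)

```text
clock: 8.35
tool_pos: [713.4, 118.1, 18.8]
eef_rot: [3.141, -0.003, -0.005]
contact_force: [-7.9, -4.1, 35.1]
width: 0.314
grip_force: 44.6
```

>>> apply_moves(
  moves=[
    [0, 0, 0, 0, 0, 0, 0],
    [0, 0, 0, 0, 0, 0, 0],
    [0, 0, 0, 0, 0, 0, 50],
    [0, 0, 0, 0, 0, 0, 60],
    [0, 0, 0, 0, 0, 0, 60],
    [0, 0, 0, 0, 0, 30, 60],
    [0, 0, 0, 0, 0, 40, 100],
    [0, 0, 0, 0, 0, 40, 100],
  ],
)

```text
clock: 9.15
tool_pos: [714.4, 118.3, 132.6]
eef_rot: [3.142, -0.003, -0.001]
contact_force: [0.4, 0.1, 1.3]
width: 0.915
grip_force: 0.0
```

>>> apply_moves(
  moves=[
    [0, 0, 0, 0, 0, 40, 100],
    [0, 0, 0, -30, -15, 30, 100],
    [0, 0, 0, -40, -20, 7, 100],
    [0, 0, 0, -40, -20, 0, 100],
    [0, 0, 0, -40, -20, 0, 100],
    [0, 0, 0, -40, -18, 0, 100],
    [0, 0, 0, -30, -8, 0, 100],
    [0, 0, 0, 0, 0, 0, 100],
  ],
)

```text
clock: 9.95
tool_pos: [491.7, 15.6, 208.9]
eef_rot: [3.14, -0.006, -0.001]
contact_force: [0.8, 1.2, 0.6]
width: 0.999
grip_force: 0.0
```

```bash
cat > meas.py <<'E'
from h import *
import sys
np.set_printoptions(precision=2,suppress=True)
def darkmark(p,ppm,r0,r1,bright=False):
    "angle (world) of the darkest/brightest radial mark in annulus r0..r1 of a centred patch"
    g=cv2.cvtColor(p,cv2.COLOR_RGB2HSV)[...,2].astype('f4'); N=len(g)/2-.5
    th=np.radians(np.arange(0,360,1)); R=np.arange(r0,r1,.5)
    T,RR=np.meshgrid(th,R,indexing='ij')
    v=cv2.remap(g,(N-RR*np.sin(T)*ppm).astype('f4'),(N-RR*np.cos(T)*ppm).astype('f4'),cv2.INTER_LINEAR).mean(1)
    v=v-np.array([np.median(np.roll(v,-i)[np.r_[-25:26]]) for i in range(360)])
    if not bright: v=-v
    i=v.argmax(); k=np.arange(-8,9); w=np.clip(v[(i+k)%360]-v[i]*.3,0,None)
    return ((np.radians(i+(k*w).sum()/w.sum())+np.pi)%(2*np.pi))-np.pi, v[i]
def fitring(im,c,xy,col,z=48):
    "sleeve top: coloured annulus r 20..28; refine centre using dark line excluded, score colour between white/outer"
    p=ortho(im,'wrist',c,xy,z,45,4); h=cv2.cvtColor(p,cv2.COLOR_RGB2HSV)
    H,S,V=[h[...,i].astype(int) for i in range(3)]
    m=({'red':((H<10)|(H>170)),'yellow':(abs(H-25)<9),'blue':(abs(H-110)<14)}[col]&(S>110)).astype('f4')
    # inner boundary (white ring) is on the top face only: template +1 in annulus, -1 inside white zone
    k=4*30; gy,gx=np.mgrid[-k:k+1,-k:k+1]; g=np.hypot(gx,gy)/4
    best=None
    for ri in (18.5,19,19.5,20,20.5,21,21.5):
        ker=(((g>ri)&(g<28))/((g>ri)&(g<28)).sum()-((g<ri)&(g>14))/((g<ri)&(g>14)).sum()).astype('f4')
        s=cv2.filter2D(m,-1,ker,borderType=cv2.BORDER_CONSTANT)
        if best is None or s.max()>best[0]:
            w=np.argwhere(s>s.max()-.01).mean(0); best=(s.max(),ri,w)
    N=len(p); w=best[2]; return np.array([xy[0]+(N/2-w[0]-.5)/4,xy[1]+(N/2-w[1]-.5)/4]),best[0],best[1]
E
cat > look.py <<'E'
from meas import *
# usage: look.py col sx sy tx ty out
col=sys.argv[1]; sx,sy,tx,ty=map(float,sys.argv[2:6])
s=observe(); c=get_calibration('wrist'); im=save('wrist','l_'+sys.argv[6])
print('tool',s['tool_pos'],s['clock'])
ctr,q,ri=fitring(im,c,(sx,sy),col); ctr,q,ri=fitring(im,c,ctr,col)
a=ortho(im,'wrist',c,ctr,48,35,5); an=darkmark(a,5,ri+.5,27); print('sleeve',ctr,q,ri,'keyway',an)
b=ortho(im,'wrist',c,(tx,ty),22,50,3.5); bn=darkmark(b,3.5,24,39,True); print('shaft line',bn)
a=a.copy();b=b.copy()
def dr(p,r,ppm,ang):
    N=len(p)//2; cv2.circle(p,(N,N),int(r*ppm),(0,255,0),1)
    cv2.line(p,(N,N),(int(N-np.sin(ang)*r*ppm),int(N-np.cos(ang)*r*ppm)),(255,0,255),1)
dr(a,28,5,an[0]); dr(b,42,3.5,bn[0])
cv2.imwrite('pics/'+sys.argv[6],np.hstack([a,b])[:,:,::-1])
E
python3 look.py yellow 498 14.5 633.2 19.4 m3.png
```

```text
tool [491.72  15.65 208.95] 9.95
sleeve [497.    14.12] 0.9669817 19.5 keyway (np.float64(-0.2855405314843438), np.float32(117.976906))
shaft line (np.float64(1.8977487715936814), np.float32(60.18138))
```

View pics/m3.png

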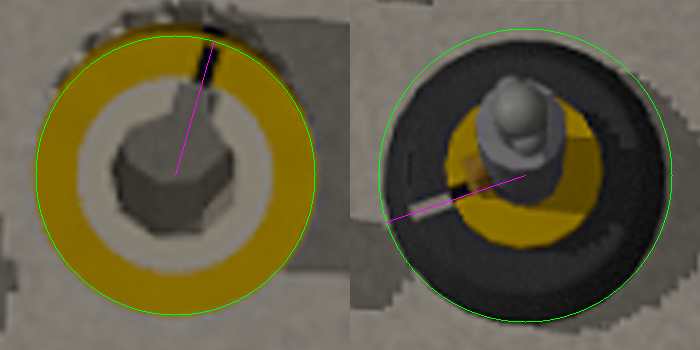

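The sleeve fit is clean at (497.0,14.1) with the keyway at about -0.27, and the shaft line is at about 1.92. The turn needed is about +2.19. Grasping the sleeve at yaw 0.

>>> apply_moves(
  moves=[
    [0, 0, 0, 5.3, -1.5, -30, 100],
    [0, 0, 0, 0, 0, -40, 100],
    [0, 0, 0, 0, 0, -40, 100],
    [0, 0, 0, 0, 0, -40, 100],
    [0, 0, 0, 0, 0, -25, 100],
    [0, 0, 0, 0, 0, -15, 100],
    [0, 0, 0, 0, 0, -7, 100],
    [0, 0, 0, 0, 0, 0, 100],
  ],
)

```text
clock: 10.8
tool_pos: [500.2, 16.2, 10.7]
eef_rot: [-3.142, 0.003, 0.001]
contact_force: [0.3, -0.1, 0.2]
width: 1.0
grip_force: 0.0
```

>>> apply_moves(
  moves=[
    [0, 0, 0, 0, 0, 0, 50],
    [0, 0, 0, 0, 0, 0, 50],
    [0, 0, 0, 0, 0, 0, 50],
    [0, 0, 0, 0, 0, 0, 50],
    [0, 0, 0, 0, 0, 0, 50],
    [0, 0, 0, 0, 0, 0, 50],
    [0, 0, 0, 0, 0, 0, 50],
    [0, 0, 0, 0, 0, 0, 50],
  ],
  grip_force=30,
)

```text
clock: 11.6
tool_pos: [500.7, 15.9, 12.3]
eef_rot: [-3.141, 0.004, -0.003]
contact_force: [-1.6, 0.1, 6.3]
width: 0.646
grip_force: 30.4
```

>>> apply_moves(
  moves=[
    [0, 0, 0, 0, 0, 15, 50],
    [0, 0, 0, 0, 0, 25, 50],
    [0, 0, 0, 0, 0, 30, 50],
    [0, 0, 0, 0, 0, 30, 50],
    [0, 0, 0, 0, 0, 20, 50],
    [0, 0, 0, 0, 0, 0, 50],
    [0, 0, 0, 0, 0, 0, 50],
    [0, 0, 0, 0, 0, 0, 50],
  ],
)

```text
clock: 12.4
tool_pos: [499.5, 15.6, 130.6]
eef_rot: [3.141, -0.004, -0.002]
contact_force: [0.4, 0.0, -2.0]
width: 0.642
grip_force: 32.8
```

```bash
cat > held.py <<'E'
from meas import *
# held.py col dz out : sleeve in hand; its top at tool z + dz
col=sys.argv[1]; dz=float(sys.argv[2])
s=observe(); c=get_calibration('wrist'); im=save('wrist','l_'+sys.argv[3]); p=s['tool_pos']
print(p,s['width'],s['grip_force'],s['contact_force'],s['qpos'][6])
z=p[2]+dz; ctr,q,ri=fitring(im,c,p[:2],col,z); ctr,q,ri=fitring(im,c,ctr,col,z)
a=ortho(im,'wrist',c,ctr,z,50,5).copy(); b=ortho(im,'wrist',c,ctr,z,35,5); an=darkmark(b,5,ri+.5,27)
print('off',ctr-p[:2],q,ri,'keyway',an); N=250; cv2.circle(a,(N,N),140,(0,255,0),1)
cv2.line(a,(N,N),(int(N-np.sin(an[0])*140),int(N-np.cos(an[0])*140)),(255,0,255),1)
cv2.imwrite('pics/'+sys.argv[3],a[:,:,::-1])
E
python3 held.py yellow 36 h1.png
```

```text
[499.55  15.63 130.58] 0.6421687281711469 32.80139450915158 [ 0.44  0.03 -1.99] -1.9335038740692634
off [-4.25 -0.62] 0.90777797 19.5 keyway (np.float64(-0.28780254445553766), np.float32(125.173))
```

View pics/h1.png

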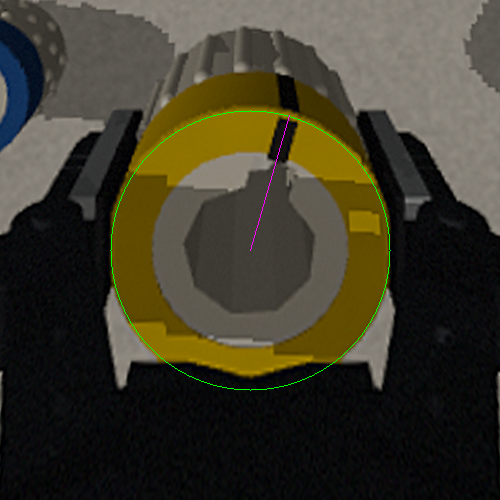

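The sleeve is held about 4 mm behind the TCP with the keyway at -0.285 in view. I'll carry it over the shaft while turning +2.205, then re-measure.

>>> apply_moves(
  moves=[
    [0, 0, 0.14, 0, 0, 10, 50],
    [0, 0, 0.14, 10, 0, 0, 50],
    [0, 0, 0.14, 10, 0, 0, 50],
    [0, 0, 0.14, 10, 1, 0, 50],
    [0, 0, 0.14, 10, 1, 0, 50],
    [0, 0, 0.14, 10, 1, 0, 50],
    [0, 0, 0.14, 10, 1, 0, 50],
    [0, 0, 0.14, 10, 1, 0, 50],
  ],
)

```text
clock: 13.25
tool_pos: [570.0, 20.8, 140.2]
eef_rot: [-2.658, -1.673, 0.002]
contact_force: [0.4, -1.3, -1.1]
width: 0.646
grip_force: 32.8
```

>>> apply_moves(
  moves=[
    [0, 0, 0.14, 10, 1, 0, 50],
    [0, 0, 0.14, 10, 1, 0, 50],
    [0, 0, 0.14, 10, 0, 0, 50],
    [0, 0, 0.14, 10, 0, 0, 50],
    [0, 0, 0.14, 10, 0, 0, 50],
    [0, 0, 0.14, 11, 0, 0, 50],
    [0, 0, 0.14, 0, 0, 0, 50],
    [0, 0, 0.105, 0, 0, 0, 50],
  ],
)

```text
clock: 14.05
tool_pos: [630.7, 22.9, 139.9]
eef_rot: [-1.412, -2.804, 0.0]
contact_force: [-0.6, -0.7, -1.1]
width: 0.647
grip_force: 32.8
```

>>> apply_moves(
  moves=[
    [0, 0, 0, 0, 0, 0, 50],
    [0, 0, 0, 0, 0, 0, 50],
    [0, 0, 0, 0, 0, 0, 50],
    [0, 0, 0, 0, 0, 0, 50],
    [0, 0, 0, 0, 0, 0, 50],
    [0, 0, 0, 0, 0, 0, 50],
    [0, 0, 0, 0, 0, 0, 50],
    [0, 0, 0, 0, 0, 0, 50],
  ],
)

```text
clock: 14.85
tool_pos: [631.0, 22.8, 141.3]
eef_rot: [1.421, 2.802, -0.0]
contact_force: [-0.8, -0.2, -2.2]
width: 0.641
grip_force: 32.8
```

```bash
python3 held.py yellow 36 h2.png; python3 -c "
from h import *
s=observe();print(s['eef_rot'],s['tool_pos'])"
```

```text
[631.02  22.77 141.32] 0.6405248165005792 32.791770331095904 [-0.8  -0.17 -2.18] 0.004099479597129593
off [ 1.54 -3.46] 0.9057973 19.5 keyway (np.float64(1.9122812075808735), np.float32(121.91462))
[ 1.42129657e+00  2.80162751e+00 -6.23441142e-05] [631.02158205  22.72969815 141.30796013]
```

View pics/l_h2.png

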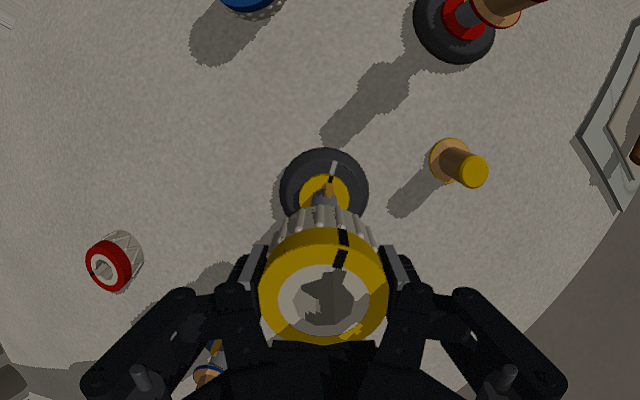

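The keyway (341,240) lines up with the index line (333,170), and the sleeve centre is 0.6 mm short in x. Lowering with a small correction, in checked steps.

>>> apply_moves(
  moves=[
    [0, 0, 0, 0.6, 0, -10, 50],
    [0, 0, 0, 0, 0, -10, 50],
    [0, 0, 0, 0, 0, -10, 50],
    [0, 0, 0, 0, 0, -6, 50],
    [0, 0, 0, 0, 0, -5, 50],
    [0, 0, 0, 0, 0, -4, 50],
    [0, 0, 0, 0, 0, -4, 50],
    [0, 0, 0, 0, 0, -4, 50],
  ],
)

```text
clock: 15.7
tool_pos: [631.7, 22.8, 88.2]
eef_rot: [1.421, 2.802, 0.0]
contact_force: [0.3, 0.4, -1.5]
width: 0.643
grip_force: 32.8
```

>>> apply_moves(
  moves=[
    [0, 0, 0, 0, 0, -3, 50],
    [0, 0, 0, 0, 0, -3, 50],
    [0, 0, 0, 0, 0, -3, 50],
    [0, 0, 0, 0, 0, -3, 50],
    [0, 0, 0, 0, 0, -3, 50],
    [0, 0, 0, 0, 0, 0, 50],
    [0, 0, 0, 0, 0, 0, 50],
    [0, 0, 0, 0, 0, 0, 50],
  ],
)

```text
clock: 16.5
tool_pos: [631.7, 22.8, 73.4]
eef_rot: [1.421, 2.802, 0.0]
contact_force: [0.0, -1.0, -1.8]
width: 0.646
grip_force: 32.8
```

>>> apply_moves(
  moves=[
    [0, 0, 0, 0, 0, -3, 50],
    [0, 0, 0, 0, 0, -3, 50],
    [0, 0, 0, 0, 0, -3, 50],
    [0, 0, 0, 0, 0, -2, 50],
    [0, 0, 0, 0, 0, 0, 50],
    [0, 0, 0, 0, 0, 0, 50],
    [0, 0, 0, 0, 0, 0, 50],
    [0, 0, 0, 0, 0, 0, 50],
  ],
)

```text
clock: 17.3
tool_pos: [631.7, 22.8, 62.4]
eef_rot: [1.421, 2.802, 0.0]
contact_force: [0.1, -0.2, -1.9]
width: 0.646
grip_force: 32.8
```

Past the key top with no force (bottom at about 50). Continuing to home.

>>> apply_moves(
  moves=[
    [0, 0, 0, 0, 0, -4, 50],
    [0, 0, 0, 0, 0, -4, 50],
    [0, 0, 0, 0, 0, -4, 50],
    [0, 0, 0, 0, 0, -3, 50],
    [0, 0, 0, 0, 0, -2, 50],
    [0, 0, 0, 0, 0, -2, 50],
    [0, 0, 0, 0, 0, -1, 50],
    [0, 0, 0, 0, 0, 0, 50],
  ],
)

```text
clock: 18.1
tool_pos: [631.7, 22.8, 42.4]
eef_rot: [1.421, 2.802, -0.0]
contact_force: [-0.2, -0.1, -0.8]
width: 0.644
grip_force: 32.9
```

>>> apply_moves(
  moves=[
    [0, 0, 0, 0, 0, 0, 60],
    [0, 0, 0, 0, 0, 0, 75],
    [0, 0, 0, 0, 0, 0, 90],
    [0, 0, 0, 0, 0, 0, 100],
    [0, 0, 0, 0, 0, 0, 100],
    [0, 0, 0, 0, 0, 30, 100],
    [0, 0, 0, 0, 0, 40, 100],
    [0, 0, 0, 0, 0, 40, 100],
  ],
)

```text
clock: 18.9
tool_pos: [631.2, 22.9, 153.4]
eef_rot: [-1.42, -2.801, 0.0]
contact_force: [-0.0, -0.7, 0.4]
width: 1.004
grip_force: 0.0
```

>>> apply_moves(
  moves=[
    [0, 0, -0.14, 0, 0, 30, 100],
    [0, 0, -0.14, 0, 10, 20, 100],
    [0, 0, -0.14, 0, 10, 0, 100],
    [0, 0, -0.14, 0, 10, 0, 100],
    [0, 0, -0.14, 0, 10, 0, 100],
    [0, 0, -0.14, 0, 10, 0, 100],
    [0, 0, -0.14, 0, 10, 0, 100],
    [0, 0, -0.14, 0, 10, 0, 100],
  ],
)

```text
clock: 19.7
tool_pos: [631.5, 93.2, 202.3]
eef_rot: [2.697, 1.611, 0.0]
contact_force: [0.5, 0.5, -0.1]
width: 0.998
grip_force: 0.0
```

>>> apply_moves(
  moves=[
    [0, 0, -0.14, 2, 10, 0, 100],
    [0, 0, -0.14, 2, 10, 0, 100],
    [0, 0, -0.14, 2, 5, 0, 100],
    [0, 0, -0.14, 2, 0, 0, 100],
    [0, 0, -0.14, 0, 0, 0, 100],
    [0, 0, -0.14, 0, 0, 0, 100],
    [0, 0, -0.14, 0, 0, 0, 100],
    [0, 0, -0.105, 0, 0, 0, 100],
  ],
)

```text
clock: 20.5
tool_pos: [639.5, 117.9, 202.3]
eef_rot: [-3.142, 0.012, 0.0]
contact_force: [0.0, 0.0, -0.1]
width: 0.998
grip_force: 0.0
```

>>> apply_moves(
  moves=[
    [0, 0, 0, 0, 0, 0, 100],
    [0, 0, 0, 0, 0, 0, 100],
    [0, 0, 0, 0, 0, 0, 100],
    [0, 0, 0, 0, 0, 0, 100],
    [0, 0, 0, 0, 0, 0, 100],
    [0, 0, 0, 0, 0, 0, 100],
    [0, 0, 0, 0, 0, 0, 100],
    [0, 0, 0, 0, 0, 0, 100],
  ],
)

```text
clock: 21.3
tool_pos: [639.6, 117.7, 202.3]
eef_rot: [3.142, -0.003, -0.0]
contact_force: [-0.7, -0.3, 0.1]
width: 1.004
grip_force: 0.0
```

Run:
```python
from meas import *
s=observe(); c=get_calibration('wrist'); print(s['tool_pos'],s['eef_rot'])
im=save('wrist','w4.png')
ctr,q,p=disk(im,c,(714,118),58,14,'yellow'); print('handle',ctr,q)
ctr,q,ri=fitring(im,c,(633,19.4),'yellow',78); print('sleeve top if home',ctr,q,ri)
for col,xy in (('blue',(471,135)),('red',(485,-180))): pass
```

```text
[639.59 117.73 202.27] [ 3.14 -0.   -0.  ]
handle [713.21 117.54] 0.9818181818181818
sleeve top if home [632.5   19.15] 0.9631139 19.5
```

View pics/w4.png

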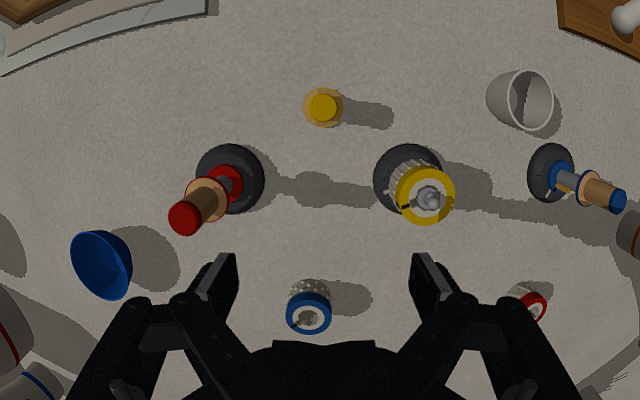

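The yellow sleeve sits low on its shaft at (425,195) and fits the home height; the handle is standing at (713.2,117.5). Grasping it.

>>> apply_moves(
  moves=[
    [0, 0, 0, 35, 0, 0, 100],
    [0, 0, 0, 38.6, 0, -30, 80],
    [0, 0, 0, 0, 0, -35, 60],
    [0, 0, 0, 0, 0, -35, 60],
    [0, 0, 0, 0, 0, -35, 60],
    [0, 0, 0, 0, 0, -25, 60],
    [0, 0, 0, 0, 0, -16, 60],
    [0, 0, 0, 0, 0, -4, 60],
  ],
)

```text
clock: 22.15
tool_pos: [712.4, 117.7, 20.6]
eef_rot: [3.141, -0.003, -0.003]
contact_force: [0.0, 0.2, 0.0]
width: 0.598
grip_force: 0.0
```

>>> apply_moves(
  moves=[
    [0, 0, 0, 0, 0, 0, 60],
    [0, 0, 0, 0, 0, 0, 0],
    [0, 0, 0, 0, 0, 0, 0],
    [0, 0, 0, 0, 0, 0, 0],
    [0, 0, 0, 0, 0, 0, 0],
    [0, 0, 0, 0, 0, 0, 0],
    [0, 0, 0, 0, 0, 0, 0],
    [0, 0, 0, 0, 0, 0, 0],
  ],
  grip_force=60,
)

```text
clock: 22.95
tool_pos: [714.1, 117.9, 24.0]
eef_rot: [-3.141, 0.004, -0.004]
contact_force: [-1.7, -0.4, 6.9]
width: 0.309
grip_force: 58.8
```

>>> apply_moves(
  moves=[
    [0, 0, 0, 0, 0, 20, 0],
    [0, 0, 0, 0, 0, 35, 0],
    [0, 0, 0, 0, 0, 40, 0],
    [0, 0, 0, 0, 0, 40, 0],
    [0, 0, 0, 0, 0, 0, 0],
    [0, 0, 0, 0, 0, 0, 0],
    [0, 0, 0, 0, 0, 0, 0],
    [0, 0, 0, 0, 0, 0, 0],
  ],
)

```text
clock: 23.75
tool_pos: [712.7, 117.7, 156.5]
eef_rot: [3.141, -0.003, -0.002]
contact_force: [-0.2, 0.1, -1.2]
width: 0.312
grip_force: 59.0
```

```bash
cat > hh.py <<'E'
from meas import *
# hh.py col dz : handle in hand, top at tool z + dz
s=observe(); c=get_calibration('wrist'); p=s['tool_pos']; im=save('wrist','hh_%s_%.0f.png'%(sys.argv[1],s['clock']*10))
z=p[2]+float(sys.argv[2]); ctr,q,_=disk(im,c,p[:2],z,14,sys.argv[1]); print(p,s['width'],s['contact_force'],'handle',ctr,'off',ctr-p[:2],q)
E
python3 hh.py yellow 37
```

```text
[712.7  117.66 156.51] 0.31152410086502536 [-0.17  0.1  -1.23] handle [716.07 116.91] off [ 3.38 -0.75] 0.9131538852209243
```

```bash
python3 hh.py yellow 34
```

```text
[712.74 117.7  156.42] 0.31344850510162503 [ 0.45  0.05 -0.97] handle [713.18 117.07] off [ 0.44 -0.62] 0.9111223971559167
```

View pics/hh_yellow_238.png

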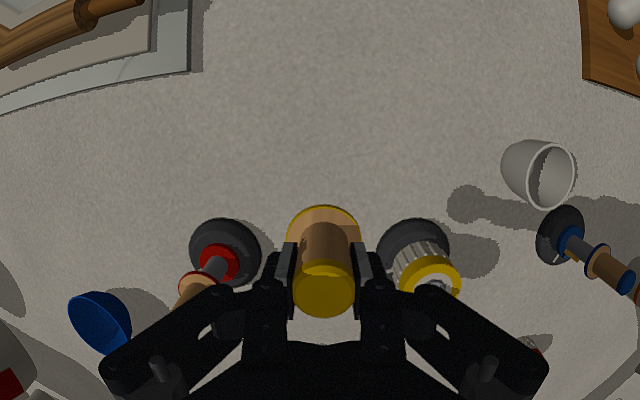

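The handle is held upright (324,290). Carrying it to the yellow shaft.

>>> apply_moves(
  moves=[
    [0, 0, 0, -20, -25, 0, 0],
    [0, 0, 0, -20, -25, 0, 0],
    [0, 0, 0, -20, -25, 0, 0],
    [0, 0, 0, -19.9, -23.3, 0, 0],
    [0, 0, 0, 0, 0, -10, 0],
    [0, 0, 0, 0, 0, -10, 0],
    [0, 0, 0, 0, 0, 0, 0],
    [0, 0, 0, 0, 0, 0, 0],
  ],
)

```text
clock: 24.65
tool_pos: [633.5, 20.6, 136.7]
eef_rot: [-3.141, 0.002, 0.001]
contact_force: [0.2, -0.1, -0.3]
width: 0.315
grip_force: 59.1
```

```bash
python3 hh.py yellow 34
```

```text
[633.47  20.59 136.75] 0.31545506531317696 [ 0.22 -0.09 -0.29] handle [633.93  19.89] off [ 0.46 -0.71] 0.9107160995429152
```

>>> apply_moves(
  moves=[
    [0, 0, 0, -0.6, -0.9, -5, 0],
    [0, 0, 0, 0, 0, -5, 0],
    [0, 0, 0, 0, 0, -3, 0],
    [0, 0, 0, 0, 0, -3, 0],
    [0, 0, 0, 0, 0, -3, 0],
    [0, 0, 0, 0, 0, -2, 0],
    [0, 0, 0, 0, 0, 0, 0],
    [0, 0, 0, 0, 0, 0, 0],
  ],
)

```text
clock: 25.5
tool_pos: [632.8, 18.6, 116.4]
eef_rot: [-3.142, 0.004, -0.0]
contact_force: [0.2, 0.3, -1.1]
width: 0.316
grip_force: 59.1
```

>>> apply_moves(
  moves=[
    [0, 0, 0, 0, 0, -2, 0],
    [0, 0, 0, 0, 0, -2, 0],
    [0, 0, 0, 0, 0, -2, 0],
    [0, 0, 0, 0, 0, -2, 0],
    [0, 0, 0, 0, 0, -2, 0],
    [0, 0, 0, 0, 0, -1, 0],
    [0, 0, 0, 0, 0, -1, 0],
    [0, 0, 0, 0, 0, 0, 0],
  ],
)

```text
clock: 26.3
tool_pos: [632.6, 18.5, 104.0]
eef_rot: [-3.142, 0.004, 0.0]
contact_force: [2.7, 1.0, -5.2]
width: 0.312
grip_force: 59.6
```

>>> apply_moves(
  moves=[
    [0, 0, 0, 0, 0, -1, 0],
    [0, 0, 0, 0, 0, -1, 0],
    [0, 0, 0, 0, 0, -1, 0],
    [0, 0, 0, 0, 0, 0, 0],
    [0, 0, 0, 0, 0, 0, 0],
    [0, 0, 0, 0, 0, 0, 0],
    [0, 0, 0, 0, 0, 0, 0],
    [0, 0, 0, 0, 0, 0, 0],
  ],
)

```text
clock: 27.1
tool_pos: [633.1, 18.6, 103.8]
eef_rot: [3.141, -0.004, 0.003]
contact_force: [-11.1, -0.3, 37.0]
width: 0.311
grip_force: 64.1
```

Firm stop at the home height. Releasing and going to look at the blue shaft.

>>> apply_moves(
  moves=[
    [0, 0, 0, 0, 0, 3, 0],
    [0, 0, 0, 0, 0, 0, 40],
    [0, 0, 0, 0, 0, 0, 60],
    [0, 0, 0, 0, 0, 0, 60],
    [0, 0, 0, 0, 0, 20, 60],
    [0, 0, 0, 0, 0, 40, 70],
    [0, 0, 0, 0, 0, 40, 100],
    [0, 0, 0, 0, 0, 0, 100],
  ],
)

```text
clock: 27.9
tool_pos: [634.8, 18.8, 209.4]
eef_rot: [-3.141, 0.004, -0.011]
contact_force: [0.1, -0.1, -0.1]
width: 0.992
grip_force: 0.0
```

>>> apply_moves(
  moves=[
    [0, 0, 0, -10, -30, 0, 100],
    [0, 0, 0, -12, -40, 0, 100],
    [0, 0, 0, -12, -40, 0, 100],
    [0, 0, 0, -12, -40, 0, 100],
    [0, 0, 0, -10, -30, 0, 100],
    [0, 0, 0, -10, -24, 0, 100],
    [0, 0, 0, 0, 0, 0, 100],
    [0, 0, 0, 0, 0, 0, 100],
  ],
)

```text
clock: 28.7
tool_pos: [566.5, -185.6, 204.1]
eef_rot: [-3.141, 0.005, 0.001]
contact_force: [1.2, 0.7, -0.1]
width: 0.996
grip_force: 0.0
```

```bash
cat > shaft.py <<'E'
from meas import *
# shaft.py col x y : handle disk + stand line + others
col=sys.argv[1]; x,y=map(float,sys.argv[2:4]); s=observe(); c=get_calibration('wrist'); im=save('wrist','s_%s.png'%col)
print(s['tool_pos'],s['clock'],s['width'])
ctr,q,_=disk(im,c,(x,y),138,14,col); ctr,q,_=disk(im,c,ctr,138,14,col); print('handle',ctr,q)
b=ortho(im,'wrist',c,ctr,22,50,4).copy(); bn=darkmark(b,4,24,39,True); print('line',bn)
cv2.circle(b,(200,200),168,(0,255,0),1); cv2.line(b,(200,200),(int(200-np.sin(bn[0])*168),int(200-np.cos(bn[0])*168)),(255,0,255),1)
cv2.imwrite('pics/sb_%s.png'%col,np.hstack([b,cv2.resize(im[:,120:520],(400,400))])[:,:,::-1])
E
python3 shaft.py blue 643 -185
python3 - <<'E'
from meas import *
c=get_calibration('wrist'); im=cv2.imread('pics/s_blue.png')[:,:,::-1].copy()
print('yellow handle',disk(im,c,(633,19),138,14,'yellow')[:2])
E
```

```text
[ 566.52 -185.61  204.06] 28.7 0.9959050242295383
handle [ 646.13 -193.76] 0.9221940071102083
line (np.float64(2.636222107241971), np.float32(45.69362))
yellow handle (array([633.88,  18.25]), np.float64(0.9022854240731336))
```

View pics/sb_blue.png

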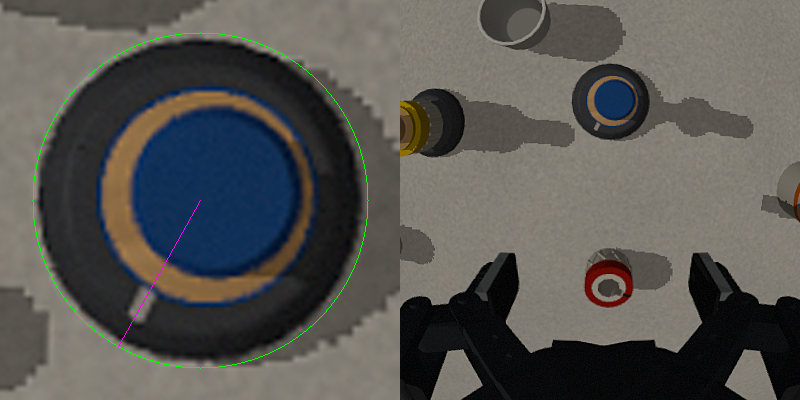

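The blue stand is concentric at (646,-193.6) with the line at about 2.63. Pulling the blue handle. (13 pictures viewed, so I'll rely on numbers from here.)

>>> apply_moves(
  moves=[
    [0, 0, 0, 25, -3, 0, 100],
    [0, 0, 0, 27, -3, 0, 100],
    [0, 0, 0, 27.6, -2, 0, 100],
    [0, 0, 0, 0, 0, -25, 80],
    [0, 0, 0, 0, 0, -30, 60],
    [0, 0, 0, 0, 0, -30, 60],
    [0, 0, 0, 0, 0, -19, 60],
    [0, 0, 0, 0, 0, 0, 60],
  ],
)

```text
clock: 29.55
tool_pos: [645.2, -191.5, 97.4]
eef_rot: [-3.14, 0.0, 0.007]
contact_force: [0.2, -0.3, 0.7]
width: 0.603
grip_force: 0.0
```

>>> apply_moves(
  moves=[
    [0, 0, 0, 0, 0, 0, 0],
    [0, 0, 0, 0, 0, 0, 0],
    [0, 0, 0, 0, 0, 0, 0],
    [0, 0, 0, 0, 0, 0, 0],
    [0, 0, 0, 0, 0, 0, 0],
    [0, 0, 0, 0, 0, 0, 0],
    [0, 0, 0, 0, 0, 0, 0],
    [0, 0, 0, 0, 0, 0, 0],
  ],
  grip_force=60,
)

```text
clock: 30.35
tool_pos: [647.1, -193.3, 101.7]
eef_rot: [3.141, -0.003, 0.003]
contact_force: [-0.4, 2.0, 7.9]
width: 0.314
grip_force: 59.3
```

>>> apply_moves(
  moves=[
    [0, 0, 0, 0, 0, 5, 0],
    [0, 0, 0, 0, 0, 8, 0],
    [0, 0, 0, 0, 0, 8, 0],
    [0, 0, 0, 0, 0, 8, 0],
    [0, 0, 0, 0, 0, 10, 0],
    [0, 0, 0, 0, 0, 10, 0],
    [0, 0, 0, 0, 0, 10, 0],
    [0, 0, 0, 0, 0, 0, 0],
  ],
)

```text
clock: 31.15
tool_pos: [647.0, -193.6, 161.1]
eef_rot: [3.141, -0.004, 0.003]
contact_force: [-0.1, -0.1, -0.3]
width: 0.315
grip_force: 60.6
```

```bash
python3 hh.py blue 38; python3 hh.py blue 36
```

```text
[ 647.   -193.63  161.09] 0.31501503994261365 [-0.1  -0.14 -0.28] handle [ 648.63 -194.  ] off [ 1.62 -0.38] 0.910411376333164
[ 646.64 -193.49  160.1 ] 0.31293815223017973 [ 0.28 -0.48 -1.07] handle [ 646.64 -193.99] off [ 0.  -0.5] 0.9312341289994921
```

>>> apply_moves(
  moves=[
    [0, 0, 0, -2, -26, 0, 0],
    [0, 0, 0, -2, -27, 0, 0],
    [0, 0, 0, -2, -27, -15, 0],
    [0, 0, 0, -1, -26, -30, 0],
    [0, 0, 0, 0, 0, -35, 0],
    [0, 0, 0, 0, 0, -30, 0],
    [0, 0, 0, 0, 0, -18, 0],
    [0, 0, 0, 0, 0, -6, 0],
  ],
)

```text
clock: 32.05
tool_pos: [638.4, -298.8, 23.1]
eef_rot: [-3.14, 0.003, 0.004]
contact_force: [-0.1, 0.0, -0.5]
width: 0.31
grip_force: 60.6
```

>>> apply_moves(
  moves=[
    [0, 0, 0, 0, 0, -2, 0],
    [0, 0, 0, 0, 0, -1.5, 0],
    [0, 0, 0, 0, 0, 0, 40],
    [0, 0, 0, 0, 0, 0, 60],
    [0, 0, 0, 0, 0, 0, 60],
    [0, 0, 0, 0, 0, 30, 60],
    [0, 0, 0, 0, 0, 40, 80],
    [0, 0, 0, 0, 0, 40, 100],
  ],
)

```text
clock: 32.85
tool_pos: [639.1, -299.3, 133.2]
eef_rot: [-3.141, 0.003, 0.0]
contact_force: [-0.2, -0.3, 0.5]
width: 0.914
grip_force: 0.0
```

>>> apply_moves(
  moves=[
    [0, 0, 0, -10, 20, 40, 100],
    [0, 0, 0, -15, 30, 32, 100],
    [0, 0, 0, -15, 30, 0, 100],
    [0, 0, 0, -15, 26, 0, 100],
    [0, 0, 0, -14, 0, 0, 100],
    [0, 0, 0, 0, 0, 0, 100],
    [0, 0, 0, 0, 0, 0, 100],
    [0, 0, 0, 0, 0, 0, 100],
  ],
)

```text
clock: 33.65
tool_pos: [570.9, -193.9, 203.8]
eef_rot: [3.142, -0.005, 0.001]
contact_force: [-0.2, -0.3, -0.3]
width: 0.999
grip_force: 0.0
```

```bash
cat > key.py <<'E'
from meas import *
# key.py col x y : index line by bright blob on stand (z=22), collar circle centre (z=30)
col=sys.argv[1]; x,y=map(float,sys.argv[2:4]); s=observe(); c=get_calibration('wrist'); im=save('wrist','k_%s.png'%col)
print(s['tool_pos'],s['clock'])
b=ortho(im,'wrist',c,(x,y),22,50,4); h=cv2.cvtColor(b,cv2.COLOR_RGB2HSV)
N=200; yy,xx=np.mgrid[:400,:400]; X=(N-yy-.5)/4; Y=(N-xx-.5)/4; r=np.hypot(X,Y)
m=((h[...,2]>95)&(h[...,1]<70)&(r>23)&(r<38)).astype('u1')
n,l,st,ce=cv2.connectedComponentsWithStats(m)
for i in np.argsort(-st[1:,4])[:3]+1:
    q=l==i; P=np.c_[X[q],Y[q]]; u,S,vt=np.linalg.svd(P-P.mean(0),full_matrices=False); d=vt[0]*np.sign(vt[0]@P.mean(0))
    print('line area mm2',st[i,4]/16,'centroid',P.mean(0),'angle',np.arctan2(*P.mean(0)[::-1]),'dir',np.arctan2(d[1],d[0]))
print('darkmark',darkmark(b,4,24,38,True))
a,q,_=disk(im,c,(x,y),30,22,col); print('collar',a,q)
E
python3 key.py blue 646.6 -193.6; python3 key.py blue 646.6 -194.6|grep -a line
```

```text
[ 570.9  -193.93  203.82] 33.65
line area mm2 44.4375 centroid [-25.33  13.59] angle 2.649227170796614 dir 2.6288340937493837
darkmark (np.float64(2.649497831336914), np.float32(65.29325))
collar [ 646.23 -193.85] 0.5724920824250401
line area mm2 43.8125 centroid [-25.34  14.55] angle 2.620482054056649 dir 2.6146408561136534
```

>>> apply_moves(
  moves=[
    [0, 0, 0, -15, 40, 0, 100],
    [0, 0, 0, -15, 45, 0, 100],
    [0, 0, 0, -15, 45, 0, 100],
    [0, 0, 0, -15, 45, 0, 100],
    [0, 0, 0, -15, 45, 0, 100],
    [0, 0, 0, -20, 40, 0, 100],
    [0, 0, 0, -25, 40, 0, 100],
    [0, 0, 0, -10, 30, 0, 100],
  ],
)

```text
clock: 34.55
tool_pos: [438.7, 138.8, 203.9]
eef_rot: [-3.141, 0.001, 0.0]
contact_force: [0.7, -0.5, 1.4]
width: 1.006
grip_force: 0.0
```

>>> apply_moves(
  moves=[
    [0, 0, 0, 0, 0, 0, 100],
    [0, 0, 0, 0, 0, 0, 100],
    [0, 0, 0, 0, 0, 0, 100],
    [0, 0, 0, 0, 0, 0, 100],
    [0, 0, 0, 0, 0, 0, 100],
    [0, 0, 0, 0, 0, 0, 100],
    [0, 0, 0, 0, 0, 0, 100],
    [0, 0, 0, 0, 0, 0, 100],
  ],
)

```text
clock: 35.35
tool_pos: [440.3, 136.5, 203.8]
eef_rot: [-3.142, 0.004, 0.0]
contact_force: [0.3, -0.6, 0.5]
width: 1.0
grip_force: 0.0
```

```bash
cat > slv.py <<'E'
from meas import *
col=sys.argv[1]; s=observe(); c=get_calibration('wrist'); im=save('wrist','v_%s.png'%col); print(s['tool_pos'],s['qpos'],s['clock'])
r=cut_out('wrist','sleeve_'+col); e=r[0]['extent']; xy=at('wrist',e[0],e[1],45,c); print('net',r[0]['conf'],xy)
for _ in range(3): ctr,q,ri=fitring(im,c,xy,col); xy=ctr
b=ortho(im,'wrist',c,ctr,48,35,5); print('sleeve',ctr,q,ri,'keyway',darkmark(b,5,ri+.5,27))
E
python3 slv.py blue
```

```text
[440.34 136.45 203.8 ] [-0.06  0.33 -0.45  2.03  0.19  0.83 -2.2 ] 35.35
net 0.92 [471.19 134.57]
sleeve [471.24 136.03] 0.954775 20 keyway (np.float64(2.183238224592234), np.float32(64.38311))
```

Blue: key 2.635, keyway 2.18 at (471.2,136.0). I'll grasp at yaw +0.9 so the mark stays visible, then turn about +0.45.

>>> apply_moves(
  moves=[
    [0, 0, 0.13, 10, 0, 0, 100],
    [0, 0, 0.13, 10, 0, 0, 100],
    [0, 0, 0.13, 10.9, -0.5, 0, 100],
    [0, 0, 0.13, 0, 0, -20, 100],
    [0, 0, 0.13, 0, 0, -30, 100],
    [0, 0, 0.13, 0, 0, -30, 100],
    [0, 0, 0.12, 0, 0, -30, 100],
    [0, 0, 0, 0, 0, -20, 100],
  ],
)

```text
clock: 36.25
tool_pos: [470.6, 135.8, 71.9]
eef_rot: [-2.826, -1.369, 0.002]
contact_force: [0.7, 0.6, -0.1]
width: 1.0
grip_force: 0.0
```

```bash
python3 slv.py blue
```

```text
[470.57 135.8   71.92] [-0.01  0.61 -0.52  2.05  0.52  0.61 -1.55] 36.25
net 0.94 [474.61 140.2 ]
sleeve [471.41 135.96] 0.9485136 19.5 keyway (np.float64(2.190071190505474), np.float32(63.37842))
```

>>> apply_moves(
  moves=[
    [0, 0, 0, 0.7, 0.2, -20, 100],
    [0, 0, 0, 0, 0, -20, 100],
    [0, 0, 0, 0, 0, -12, 100],
    [0, 0, 0, 0, 0, -8, 100],
    [0, 0, 0, 0, 0, 0, 100],
    [0, 0, 0, 0, 0, 0, 50],
    [0, 0, 0, 0, 0, 0, 50],
    [0, 0, 0, 0, 0, 0, 50],
  ],
  grip_force=30,
)

```text
clock: 37.15
tool_pos: [472.4, 136.3, 14.7]
eef_rot: [2.83, 1.363, 0.002]
contact_force: [-1.6, -1.3, 9.4]
width: 0.647
grip_force: 29.8
```

>>> apply_moves(
  moves=[
    [0, 0, 0, 0, 0, 0, 50],
    [0, 0, 0, 0, 0, 0, 50],
    [0, 0, 0, 0, 0, 0, 50],
    [0, 0, 0, 0, 0, 0, 50],
    [0, 0, 0, 0, 0, 0, 50],
    [0, 0, 0, 0, 0, 0, 50],
    [0, 0, 0, 0, 0, 0, 50],
    [0, 0, 0, 0, 0, 0, 50],
  ],
)

```text
clock: 37.95
tool_pos: [472.4, 136.3, 14.7]
eef_rot: [2.83, 1.363, 0.002]
contact_force: [-1.3, -1.9, 9.9]
width: 0.644
grip_force: 29.8
```

>>> apply_moves(
  moves=[
    [0, 0, 0, 0, 0, 15, 50],
    [0, 0, 0, 0, 0, 30, 50],
    [0, 0, 0, 0, 0, 35, 50],
    [0, 0, 0, 0, 0, 35, 50],
    [0, 0, 0, 0, 0, 35, 50],
    [0, 0, 0, 0, 0, 30, 50],
    [0, 0, 0, 0, 0, 0, 50],
    [0, 0, 0, 0, 0, 0, 50],
  ],
)

```text
clock: 38.75
tool_pos: [472.0, 135.9, 194.2]
eef_rot: [2.83, 1.362, 0.002]
contact_force: [0.7, -0.3, -1.0]
width: 0.643
grip_force: 33.0
```

```bash
python3 held.py blue 36 h3.png
```

```text
[472.02 135.92 194.2 ] 0.6426060761168494 33.01099971664371 [ 0.67 -0.35 -0.95] -1.3991047468889561
off [0.3  0.47] 0.9324857 19 keyway (np.float64(2.193340222056543), np.float32(56.389454))
```

>>> apply_moves(
  moves=[
    [0, 0, 0.11, 10, -20, 0, 50],
    [0, 0, 0.11, 16, -30, 0, 50],
    [0, 0, 0.11, 16, -32, 0, 50],
    [0, 0, 0.112, 17, -32, 0, 50],
    [0, 0, 0, 17, -32, 0, 50],
    [0, 0, 0, 17, -32, 0, 50],
    [0, 0, 0, 17, -32, 0, 50],
    [0, 0, 0, 17, -32, 0, 50],
  ],
)

```text
clock: 39.6
tool_pos: [598.8, -107.1, 192.2]
eef_rot: [-2.461, -1.95, 0.002]
contact_force: [0.6, 0.5, -0.7]
width: 0.647
grip_force: 33.0
```

>>> apply_moves(
  moves=[
    [0, 0, 0, 17, -32, -5, 50],
    [0, 0, 0, 16, -30, -15, 50],
    [0, 0, 0, 14.5, -25.5, -15, 50],
    [0, 0, 0, 0, 0, -15, 50],
    [0, 0, 0, 0, 0, 0, 50],
    [0, 0, 0, 0, 0, 0, 50],
    [0, 0, 0, 0, 0, 0, 50],
    [0, 0, 0, 0, 0, 0, 50],
  ],
)

```text
clock: 40.4
tool_pos: [646.7, -192.7, 144.7]
eef_rot: [2.461, 1.951, 0.001]
contact_force: [-0.7, -0.1, -1.5]
width: 0.645
grip_force: 32.9
```

```bash
python3 held.py blue 33.3 h4.png
python3 - <<'E'
from meas import *
s=observe();c=get_calibration('wrist');im=cv2.imread('pics/l_h4.png')[:,:,::-1].copy()
b=ortho(im,'wrist',c,(646.5,-193.6),22,50,4); print('index',darkmark(b,4,26,38,True)); print(s['eef_rot'])
E
```

```text
[ 646.66 -192.67  144.65] 0.6448701169304433 32.933803630876355 [-0.74 -0.09 -1.51] -0.3999628028169075
off [-0.75 -1.25] 0.94839156 19.5 keyway (np.float64(2.629655471653214), np.float32(72.556015))
index (np.float64(2.6651674956847575), np.float32(59.7113))
[2.46 1.95 0.  ]
```

>>> apply_moves(
  moves=[
    [0, 0, 0.01, 0.6, 0.3, -10, 50],
    [0, 0, 0, 0, 0, -10, 50],
    [0, 0, 0, 0, 0, -10, 50],
    [0, 0, 0, 0, 0, -6, 50],
    [0, 0, 0, 0, 0, -5, 50],
    [0, 0, 0, 0, 0, -4, 50],
    [0, 0, 0, 0, 0, -4, 50],
    [0, 0, 0, 0, 0, -4, 50],
  ],
)

```text
clock: 41.25
tool_pos: [647.1, -192.9, 90.6]
eef_rot: [2.453, 1.963, 0.0]
contact_force: [-0.4, 0.1, -2.1]
width: 0.643
grip_force: 33.0
```

>>> apply_moves(
  moves=[
    [0, 0, 0, 0, 0, -4, 50],
    [0, 0, 0, 0, 0, -4, 50],
    [0, 0, 0, 0, 0, -4, 50],
    [0, 0, 0, 0, 0, -3, 50],
    [0, 0, 0, 0, 0, -3, 50],
    [0, 0, 0, 0, 0, -2, 50],
    [0, 0, 0, 0, 0, 0, 50],
    [0, 0, 0, 0, 0, 0, 50],
  ],
)

```text
clock: 42.05
tool_pos: [647.1, -192.9, 70.9]
eef_rot: [2.453, 1.963, 0.0]
contact_force: [-0.7, 0.1, -2.1]
width: 0.646
grip_force: 33.0
```

>>> apply_moves(
  moves=[
    [0, 0, 0, 0, 0, -2, 50],
    [0, 0, 0, 0, 0, -2, 50],
    [0, 0, 0, 0, 0, -2, 50],
    [0, 0, 0, 0, 0, -1, 50],
    [0, 0, 0, 0, 0, 0, 50],
    [0, 0, 0, 0, 0, 0, 50],
    [0, 0, 0, 0, 0, 0, 50],
    [0, 0, 0, 0, 0, 0, 50],
  ],
)

```text
clock: 42.85
tool_pos: [647.1, -193.0, 63.9]
eef_rot: [2.453, 1.963, 0.0]
contact_force: [0.2, 0.6, -1.2]
width: 0.647
grip_force: 33.0
```

>>> apply_moves(
  moves=[
    [0, 0, 0, 0, 0, -4, 50],
    [0, 0, 0, 0, 0, -4, 50],
    [0, 0, 0, 0, 0, -4, 50],
    [0, 0, 0, 0, 0, -3, 50],
    [0, 0, 0, 0, 0, -2, 50],
    [0, 0, 0, 0, 0, -1.5, 50],
    [0, 0, 0, 0, 0, 0, 50],
    [0, 0, 0, 0, 0, 0, 50],
  ],
)

```text
clock: 43.65
tool_pos: [647.1, -193.0, 45.4]
eef_rot: [2.453, 1.963, 0.0]
contact_force: [-0.7, -0.3, -1.9]
width: 0.647
grip_force: 33.0
```

>>> apply_moves(
  moves=[
    [0, 0, 0, 0, 0, 0, 60],
    [0, 0, 0, 0, 0, 0, 75],
    [0, 0, 0, 0, 0, 0, 90],
    [0, 0, 0, 0, 0, 0, 100],
    [0, 0, 0, 0, 0, 0, 100],
    [0, 0, 0, 0, 0, 30, 100],
    [0, 0, 0, 0, 0, 40, 100],
    [0, 0, 0, 0, 0, 40, 100],
  ],
)

```text
clock: 44.45
tool_pos: [646.7, -192.7, 156.4]
eef_rot: [-2.452, -1.963, 0.001]
contact_force: [0.6, -0.1, -0.2]
width: 0.999
grip_force: 0.0
```

>>> apply_moves(
  moves=[
    [0, 0, -0.14, 0, 0, 30, 100],
    [0, 0, -0.14, -10, -10, 15, 100],
    [0, 0, -0.14, -10, -10, 0, 100],
    [0, 0, -0.14, -15, -15, 0, 100],
    [0, 0, -0.14, -15, -20, 0, 100],
    [0, 0, -0.14, -15, -20, 0, 100],
    [0, 0, -0.14, -10, -20, 0, 100],
    [0, 0, -0.14, -8, -12, 0, 100],
  ],
)

```text
clock: 45.25
tool_pos: [563.0, -301.7, 200.4]
eef_rot: [3.122, 0.349, -0.0]
contact_force: [0.3, 0.8, -0.3]
width: 1.001
grip_force: 0.0
```

>>> apply_moves(
  moves=[
    [0, 0, -0.14, 0, 0, 0, 100],
    [0, 0, -0.1, 0, 0, 0, 100],
    [0, 0, 0, 0, 0, 0, 100],
    [0, 0, 0, 0, 0, 0, 100],
    [0, 0, 0, 0, 0, 0, 100],
    [0, 0, 0, 0, 0, 0, 100],
    [0, 0, 0, 0, 0, 0, 100],
    [0, 0, 0, 0, 0, 0, 100],
  ],
)

```text
clock: 46.05
tool_pos: [564.0, -300.0, 200.3]
eef_rot: [-3.141, 0.015, 0.0]
contact_force: [-0.7, -0.0, -0.4]
width: 0.995
grip_force: 0.0
```

Run:
```python
from meas import *
s=observe(); c=get_calibration('wrist'); print(s['tool_pos'],s['eef_rot'])
im=save('wrist','w5.png')
print('handle',disk(im,c,(639,-299),58,14,'blue')[:2])
for z in (78,104): print(z,'sleeve',fitring(im,c,(646.5,-193.6),'blue',z))
```

```text
[ 563.97 -299.98  200.25] [-3.14  0.02  0.  ]
handle (array([ 639.02, -300.23]), np.float64(0.9195530726256983))
78 sleeve (array([ 646.38, -193.1 ]), np.float32(0.95427936), 20)
104 sleeve (array([ 645.68, -203.88]), np.float32(0.6450678), 18.5)
```

Blue sleeve home. Regrasp the blue handle.

>>> apply_moves(
  moves=[
    [0, 0, 0, 35, 0, 0, 100],
    [0, 0, 0, 40, 0, -30, 80],
    [0, 0, 0, 0, 0, -35, 60],
    [0, 0, 0, 0, 0, -35, 60],
    [0, 0, 0, 0, 0, -35, 60],
    [0, 0, 0, 0, 0, -25, 60],
    [0, 0, 0, 0, 0, -15, 60],
    [0, 0, 0, 0, 0, -3, 60],
  ],
)

```text
clock: 46.9
tool_pos: [638.3, -299.6, 20.7]
eef_rot: [-3.141, 0.016, 0.003]
contact_force: [-0.5, 1.2, -0.0]
width: 0.599
grip_force: 0.0
```

>>> apply_moves(
  moves=[
    [0, 0, 0, 0, 0, 0, 60],
    [0, 0, 0, 0, 0, 0, 0],
    [0, 0, 0, 0, 0, 0, 0],
    [0, 0, 0, 0, 0, 0, 0],
    [0, 0, 0, 0, 0, 0, 0],
    [0, 0, 0, 0, 0, 0, 0],
    [0, 0, 0, 0, 0, 0, 0],
    [0, 0, 0, 0, 0, 0, 0],
  ],
  grip_force=60,
)

```text
clock: 47.7
tool_pos: [639.8, -300.3, 24.0]
eef_rot: [3.141, -0.016, 0.003]
contact_force: [-0.5, 0.2, 6.3]
width: 0.309
grip_force: 58.7
```

>>> apply_moves(
  moves=[
    [0, 0, 0, 0, 0, 20, 0],
    [0, 0, 0, 0, 0, 35, 0],
    [0, 0, 0, 0, 0, 40, 0],
    [0, 0, 0, 0, 0, 35, 0],
    [0, 0, 0, 2, 26, 0, 0],
    [0, 0, 0, 2, 27, 0, 0],
    [0, 0, 0, 2, 27, 0, 0],
    [0, 0, 0, 1, 26, 0, 0],
  ],
)

```text
clock: 48.5
tool_pos: [646.4, -192.8, 154.5]
eef_rot: [3.141, -0.016, 0.003]
contact_force: [0.2, 0.6, -0.6]
width: 0.311
grip_force: 59.0
```

>>> apply_moves(
  moves=[
    [0, 0, 0, 0, 0, -8, 0],
    [0, 0, 0, 0, 0, -7, 0],
    [0, 0, 0, 0, 0, 0, 0],
    [0, 0, 0, 0, 0, 0, 0],
    [0, 0, 0, 0, 0, 0, 0],
    [0, 0, 0, 0, 0, 0, 0],
    [0, 0, 0, 0, 0, 0, 0],
    [0, 0, 0, 0, 0, 0, 0],
  ],
)

```text
clock: 49.3
tool_pos: [646.1, -194.0, 137.4]
eef_rot: [-3.142, 0.016, -0.0]
contact_force: [-0.2, 0.4, -0.8]
width: 0.313
grip_force: 59.1
```

```bash
python3 hh.py blue 34
```

```text
[ 646.05 -194.03  137.39] 0.313120366423103 [-0.16  0.37 -0.83] handle [ 646.55 -194.53] off [ 0.5 -0.5] 0.9264601320467242
```

>>> apply_moves(
  moves=[
    [0, 0, 0, 0.2, 0.5, -5, 0],
    [0, 0, 0, 0, 0, -5, 0],
    [0, 0, 0, 0, 0, -3, 0],
    [0, 0, 0, 0, 0, -3, 0],
    [0, 0, 0, 0, 0, -3, 0],
    [0, 0, 0, 0, 0, -2, 0],
    [0, 0, 0, 0, 0, 0, 0],
    [0, 0, 0, 0, 0, 0, 0],
  ],
)

```text
clock: 50.15
tool_pos: [646.2, -193.4, 116.4]
eef_rot: [-3.142, 0.016, -0.0]
contact_force: [-0.3, 0.0, -0.7]
width: 0.312
grip_force: 59.1
```

>>> apply_moves(
  moves=[
    [0, 0, 0, 0, 0, -2, 0],
    [0, 0, 0, 0, 0, -2, 0],
    [0, 0, 0, 0, 0, -2, 0],
    [0, 0, 0, 0, 0, -2, 0],
    [0, 0, 0, 0, 0, -2, 0],
    [0, 0, 0, 0, 0, -1, 0],
    [0, 0, 0, 0, 0, -1, 0],
    [0, 0, 0, 0, 0, 0, 0],
  ],
)

```text
clock: 50.95
tool_pos: [646.1, -193.4, 104.2]
eef_rot: [-3.142, 0.016, 0.0]
contact_force: [0.1, -0.0, -0.4]
width: 0.315
grip_force: 60.0
```

>>> apply_moves(
  moves=[
    [0, 0, 0, 0, 0, -1, 0],
    [0, 0, 0, 0, 0, -1, 0],
    [0, 0, 0, 0, 0, -1, 0],
    [0, 0, 0, 0, 0, 0, 0],
    [0, 0, 0, 0, 0, 0, 0],
    [0, 0, 0, 0, 0, 0, 0],
    [0, 0, 0, 0, 0, 0, 0],
    [0, 0, 0, 0, 0, 0, 0],
  ],
)

```text
clock: 51.75
tool_pos: [646.7, -193.5, 103.7]
eef_rot: [3.141, -0.016, 0.002]
contact_force: [-11.1, 2.6, 32.3]
width: 0.308
grip_force: 63.8
```

Blue handle home. Releasing and going to red.

>>> apply_moves(
  moves=[
    [0, 0, 0, 0, 0, 3, 0],
    [0, 0, 0, 0, 0, 0, 40],
    [0, 0, 0, 0, 0, 0, 60],
    [0, 0, 0, 0, 0, 0, 60],
    [0, 0, 0, 0, 0, 20, 60],
    [0, 0, 0, 0, 0, 40, 70],
    [0, 0, 0, 0, 0, 40, 100],
    [0, 0, 0, -5, 20, 0, 100],
  ],
)

```text
clock: 52.55
tool_pos: [643.3, -176.3, 209.3]
eef_rot: [3.139, -0.022, 0.011]
contact_force: [0.9, 0.1, -0.2]
width: 0.991
grip_force: 0.0
```

>>> apply_moves(
  moves=[
    [0, 0, 0, -9, 40, 0, 100],
    [0, 0, 0, -10, 45, 0, 100],
    [0, 0, 0, -10, 45, 0, 100],
    [0, 0, 0, -10, 45, 0, 100],
    [0, 0, 0, -10, 45, 0, 100],
    [0, 0, 0, -10, 45, 0, 100],
    [0, 0, 0, -10, 45, 0, 100],
    [0, 0, 0, -10, 40, 0, 100],
  ],
)

```text
clock: 53.35
tool_pos: [561.5, 178.8, 204.3]
eef_rot: [-3.141, 0.015, -0.0]
contact_force: [0.8, 0.2, -0.8]
width: 1.0
grip_force: 0.0
```

>>> apply_moves(
  moves=[
    [0, 0, 0, -7, 40, 0, 100],
    [0, 0, 0, 0, 0, 0, 100],
    [0, 0, 0, 0, 0, 0, 100],
    [0, 0, 0, 0, 0, 0, 100],
    [0, 0, 0, 0, 0, 0, 100],
    [0, 0, 0, 0, 0, 0, 100],
    [0, 0, 0, 0, 0, 0, 100],
    [0, 0, 0, 0, 0, 0, 100],
  ],
)

```text
clock: 54.15
tool_pos: [555.3, 216.2, 204.3]
eef_rot: [3.142, -0.017, 0.0]
contact_force: [0.2, -0.1, -0.4]
width: 1.001
grip_force: 0.0
```

```bash
python3 shaft.py red 632 217; python3 key.py red 632 219
python3 - <<'E'
from meas import *
c=get_calibration('wrist'); im=cv2.imread('pics/s_red.png')[:,:,::-1].copy()
# stand outline centre: dark low-sat pixels at z=22 -> min enclosing
b=ortho(im,'wrist',c,(632,219),22,55,4); h=cv2.cvtColor(b,cv2.COLOR_RGB2HSV)
print('blue/yellow untouched: yellow',disk(im,c,(633,19),138,14,'yellow')[:2])
E
```

```text
[555.33 216.22 204.31] 54.15 1.000796453042467
handle [633.5  226.25] 0.9475876079228035
line (np.float64(2.054084423005902), np.float32(23.967018))
[555.27 216.38 204.32] 54.2
line area mm2 6.5 centroid [-13.06  34.78] angle 1.9299835627224207 dir 0.3781987363658407
line area mm2 2.5 centroid [-28.76 -22.46] angle -2.4784613660320067 dir 2.5003277275292826
line area mm2 2.25 centroid [-31.33 -18.22] angle -2.6147457907536866 dir 2.15685999041468
darkmark (np.float64(1.9248424029766618), np.float32(7.921486))
collar [634.29 231.51] 0.8869740468062354
blue/yellow untouched: yellow (array([634.,  20.]), np.float64(0.9040121889283901))
```

>>> apply_moves(
  moves=[
    [0, 0, 0, 25, 3, 0, 100],
    [0, 0, 0, 27, 4, 0, 100],
    [0, 0, 0, 26.2, 2.9, 0, 100],
    [0, 0, 0, 0, 0, -25, 80],
    [0, 0, 0, 0, 0, -30, 60],
    [0, 0, 0, 0, 0, -30, 60],
    [0, 0, 0, 0, 0, -19, 60],
    [0, 0, 0, 0, 0, 0, 60],
  ],
)

```text
clock: 55.05
tool_pos: [632.0, 225.9, 97.6]
eef_rot: [3.14, -0.016, -0.006]
contact_force: [-0.4, -0.2, 0.3]
width: 0.6
grip_force: 0.0
```

>>> apply_moves(
  moves=[
    [0, 0, 0, 0, 0, 0, 60],
    [0, 0, 0, 0, 0, 0, 0],
    [0, 0, 0, 0, 0, 0, 0],
    [0, 0, 0, 0, 0, 0, 0],
    [0, 0, 0, 0, 0, 0, 0],
    [0, 0, 0, 0, 0, 0, 0],
    [0, 0, 0, 0, 0, 0, 0],
    [0, 0, 0, 0, 0, 0, 0],
  ],
  grip_force=60,
)

```text
clock: 55.85
tool_pos: [634.1, 226.7, 101.8]
eef_rot: [-3.141, 0.016, -0.003]
contact_force: [-1.2, -1.5, 6.5]
width: 0.314
grip_force: 58.6
```

```bash
python3 hh.py red 36.5
```

```text
[634.09 226.68 101.83] 0.3141039441937059 [-1.21 -1.54  6.46] handle [635.13 225.98] off [ 1.04 -0.71] 0.9153885220924327
```

>>> apply_moves(
  moves=[
    [0, 0, 0, 0, 0, 5, 0],
    [0, 0, 0, 0, 0, 8, 0],
    [0, 0, 0, 0, 0, 8, 0],
    [0, 0, 0, 0, 0, 8, 0],
    [0, 0, 0, 0, 0, 10, 0],
    [0, 0, 0, 0, 0, 10, 0],
    [0, 0, 0, 0, 0, 10, 0],
    [0, 0, 0, 0, 0, 0, 0],
  ],
)

```text
clock: 56.7
tool_pos: [634.1, 226.7, 161.1]
eef_rot: [-3.141, 0.016, -0.003]
contact_force: [0.3, 0.3, -0.5]
width: 0.311
grip_force: 60.1
```

```bash
python3 hh.py red 36.5
```

```text
[634.05 226.73 161.07] 0.3113784791277966 [ 0.32  0.3  -0.51] handle [635.26 226.02] off [ 1.21 -0.71] 0.9149822244794312
```

>>> apply_moves(
  moves=[
    [0, 0, 0, 2, 26, 0, 0],
    [0, 0, 0, 2, 26, 0, 0],
    [0, 0, 0, 2, 26, -15, 0],
    [0, 0, 0, 0, 25, -30, 0],
    [0, 0, 0, 0, 0, -35, 0],
    [0, 0, 0, 0, 0, -30, 0],
    [0, 0, 0, 0, 0, -18, 0],
    [0, 0, 0, 0, 0, -6, 0],
  ],
)

```text
clock: 57.55
tool_pos: [638.5, 328.8, 23.1]
eef_rot: [3.14, -0.016, -0.004]
contact_force: [0.8, 0.2, 0.0]
width: 0.315
grip_force: 60.1
```

>>> apply_moves(
  moves=[
    [0, 0, 0, 0, 0, -2, 0],
    [0, 0, 0, 0, 0, -2, 0],
    [0, 0, 0, 0, 0, 0, 40],
    [0, 0, 0, 0, 0, 0, 60],
    [0, 0, 0, 0, 0, 0, 60],
    [0, 0, 0, 0, 0, 30, 60],
    [0, 0, 0, 0, 0, 40, 80],
    [0, 0, 0, 0, 0, 40, 100],
  ],
)

```text
clock: 58.35
tool_pos: [639.2, 329.4, 132.7]
eef_rot: [3.141, -0.016, -0.001]
contact_force: [0.4, -0.4, 1.2]
width: 0.914
grip_force: 0.0
```

>>> apply_moves(
  moves=[
    [0, 0, 0, -10, -20, 40, 100],
    [0, 0, 0, -15, -30, 32, 100],
    [0, 0, 0, -15, -30, 0, 100],
    [0, 0, 0, -20, -23, 0, 100],
    [0, 0, 0, -20, 0, 0, 100],
    [0, 0, 0, 0, 0, 0, 100],
    [0, 0, 0, 0, 0, 0, 100],
    [0, 0, 0, 0, 0, 0, 100],
  ],
)

```text
clock: 59.15
tool_pos: [560.0, 226.7, 203.4]
eef_rot: [-3.141, 0.016, -0.001]
contact_force: [-0.6, -1.2, -0.3]
width: 1.004
grip_force: 0.0
```

```bash
python3 key.py red 634.2 226.4
```

```text
[560.   226.69 203.43] 59.15
line area mm2 43.625 centroid [-14.2   25.47] angle 2.0792274336035756 dir 2.041999825960039
darkmark (np.float64(2.0783622660158807), np.float32(68.88431))
collar [633.49 226.46] 0.5659112408999301
```

Red key at about 2.07. Now looking at the red sleeve.

>>> apply_moves(
  moves=[
    [0, 0, 0.14, -5, -30, 0, 100],
    [0, 0, 0.14, -10, -40, 0, 100],
    [0, 0, 0.14, -10, -40, 0, 100],
    [0, 0, 0.14, -10, -40, 0, 100],
    [0, 0, 0.14, -12, -40, 0, 100],
    [0, 0, 0.14, -12, -40, 0, 100],
    [0, 0, 0.14, -10, -40, 0, 100],
    [0, 0, 0.14, -5, -40, 0, 100],
  ],
)

```text
clock: 60.0
tool_pos: [485.0, -85.1, 203.3]
eef_rot: [2.665, 1.663, -0.0]
contact_force: [1.3, 0.6, -0.2]
width: 1.004
grip_force: 0.0
```

>>> apply_moves(
  moves=[
    [0, 0, 0.14, 0, -25, 0, 100],
    [0, 0, 0.14, 0, -20, 0, 100],
    [0, 0, 0.14, 0, -15, 0, 100],
    [0, 0, 0.14, 0, -10, 0, 100],
    [0, 0, 0.14, 0, -10, 0, 100],
    [0, 0, 0.14, 0, -10, 0, 100],
    [0, 0, 0.14, 0, 0, 0, 100],
    [0, 0, 0, 0, 0, 0, 100],
  ],
)

```text
clock: 60.8
tool_pos: [485.7, -173.9, 203.0]
eef_rot: [-1.574, -2.718, -0.001]
contact_force: [0.5, -0.3, -0.3]
width: 1.003
grip_force: 0.0
```

>>> apply_moves(
  moves=[
    [0, 0, 0, 0, 0, 0, 100],
    [0, 0, 0, 0, 0, 0, 100],
    [0, 0, 0, 0, 0, 0, 100],
    [0, 0, 0, 0, 0, 0, 100],
    [0, 0, 0, 0, 0, 0, 100],
    [0, 0, 0, 0, 0, 0, 100],
    [0, 0, 0, 0, 0, 0, 100],
    [0, 0, 0, 0, 0, 0, 100],
  ],
)

```text
clock: 61.6
tool_pos: [485.4, -173.5, 203.3]
eef_rot: [-1.577, -2.717, 0.0]
contact_force: [-0.1, -0.4, -0.1]
width: 0.995
grip_force: 0.0
```

```bash
python3 slv.py red; python3 -c "
from h import *
s=observe();print(s['eef_rot'])"
```

```text
[ 485.4  -173.54  203.29] [ 0.86  0.5  -0.85  1.88  0.46  0.96  0.32] 61.6
net 0.86 [ 443.38 -187.08]
sleeve [ 441.9  -192.01] 0.96673596 19.5 keyway (np.float64(-2.0270690703405316), np.float32(86.003))
[ 1.57726114e+00  2.71691836e+00 -1.69409634e-05]
```

The red sleeve was knocked to (441.9,-192.0) with the keyway at about -2.03. Going above it and re-measuring.

>>> apply_moves(
  moves=[
    [0, 0, 0, -15, -6, 0, 100],
    [0, 0, 0, -15, -6, 0, 100],
    [0, 0, 0, -13.5, -6.5, -25, 100],
    [0, 0, 0, 0, 0, -35, 100],
    [0, 0, 0, 0, 0, -40, 100],
    [0, 0, 0, 0, 0, -30, 100],
    [0, 0, 0, 0, 0, 0, 100],
    [0, 0, 0, 0, 0, 0, 100],
  ],
)

```text
clock: 62.5
tool_pos: [442.2, -191.7, 73.9]
eef_rot: [-1.576, -2.717, -0.0]
contact_force: [-0.0, 0.3, 1.4]
width: 1.0
grip_force: 0.0
```

```bash
python3 slv.py red
```

```text
[ 442.22 -191.72   73.93] [ 0.82  0.64 -0.71  2.07  0.67  0.68  0.18] 62.5
net 0.6 [ 438.29 -186.78]
sleeve [ 442.29 -192.03] 0.96517366 19.5 keyway (np.float64(-2.030229298588334), np.float32(83.14328))
```

Consistent. Grasping.

>>> apply_moves(
  moves=[
    [0, 0, 0, 0, -0.3, -20, 100],
    [0, 0, 0, 0, 0, -20, 100],
    [0, 0, 0, 0, 0, -12, 100],
    [0, 0, 0, 0, 0, -9, 100],
    [0, 0, 0, 0, 0, 0, 100],
    [0, 0, 0, 0, 0, 0, 50],
    [0, 0, 0, 0, 0, 0, 50],
    [0, 0, 0, 0, 0, 0, 50],
  ],
  grip_force=30,
)

```text
clock: 63.4
tool_pos: [442.3, -192.5, 13.1]
eef_rot: [1.577, 2.716, -0.0]
contact_force: [-1.1, 0.8, 8.4]
width: 0.643
grip_force: 29.9
```

>>> apply_moves(
  moves=[
    [0, 0, 0, 0, 0, 0, 50],
    [0, 0, 0, 0, 0, 0, 50],
    [0, 0, 0, 0, 0, 0, 50],
    [0, 0, 0, 0, 0, 0, 50],
    [0, 0, 0, 0, 0, 0, 50],
    [0, 0, 0, 0, 0, 0, 50],
    [0, 0, 0, 0, 0, 0, 50],
    [0, 0, 0, 0, 0, 0, 50],
  ],
)

```text
clock: 64.2
tool_pos: [442.3, -192.5, 13.1]
eef_rot: [1.577, 2.716, -0.0]
contact_force: [-0.8, 1.1, 10.0]
width: 0.643
grip_force: 29.9
```

>>> apply_moves(
  moves=[
    [0, 0, 0, 0, 0, 15, 50],
    [0, 0, 0, 0, 0, 30, 50],
    [0, 0, 0, 0, 0, 35, 50],
    [0, 0, 0, 0, 0, 35, 50],
    [0, 0, 0, 0, 0, 35, 50],
    [0, 0, 0, 0, 0, 30, 50],
    [0, 0, 0, 0, 0, 0, 50],
    [0, 0, 0, 0, 0, 0, 50],
  ],
)

```text
clock: 65.0
tool_pos: [441.8, -192.7, 192.6]
eef_rot: [1.577, 2.716, -0.001]
contact_force: [-0.7, -0.3, -2.5]
width: 0.645
grip_force: 33.1
```

```bash
python3 held.py red 34 h5.png
```

```text
[ 441.76 -192.71  192.62] 0.6451100592529075 33.09203136479482 [-0.66 -0.35 -2.46] 0.3693941323137383
off [-0.47 -0.72] 0.9472074 19.5 keyway (np.float64(-2.021079168333279), np.float32(88.89383))
```

>>> apply_moves(
  moves=[
    [0, 0, -0.137, 12, 25, 0, 50],
    [0, 0, -0.137, 12, 26, 0, 50],
    [0, 0, -0.137, 12, 26, 0, 50],
    [0, 0, -0.137, 12, 26, 0, 50],
    [0, 0, -0.137, 12, 26, 0, 50],
    [0, 0, -0.137, 12, 26, 0, 50],
    [0, 0, -0.137, 12, 26, 0, 50],
    [0, 0, -0.137, 12, 26, 0, 50],
  ],
)

```text
clock: 65.85
tool_pos: [537.6, 15.8, 190.9]
eef_rot: [-2.765, -1.49, 0.003]
contact_force: [-0.3, -0.0, -2.1]
width: 0.644
grip_force: 33.1
```

>>> apply_moves(
  moves=[
    [0, 0, -0.137, 12, 26, 0, 50],
    [0, 0, -0.137, 12, 26, 0, 50],
    [0, 0, -0.137, 12, 26, 0, 50],
    [0, 0, -0.137, 12, 26, 0, 50],
    [0, 0, -0.137, 12, 27, 0, 50],
    [0, 0, -0.137, 12, 27, 0, 50],
    [0, 0, -0.137, 12, 27, 0, 50],
    [0, 0, -0.133, 12, 27, 0, 50],
  ],
)

```text
clock: 66.65
tool_pos: [633.6, 227.6, 190.4]
eef_rot: [3.136, -0.162, -0.003]
contact_force: [0.9, -1.2, -2.3]
width: 0.644
grip_force: 33.1
```

>>> apply_moves(
  moves=[
    [0, 0, 0, 0, 0, -15, 50],
    [0, 0, 0, 0, 0, -20, 50],
    [0, 0, 0, 0, 0, -12, 50],
    [0, 0, 0, 0, 0, 0, 50],
    [0, 0, 0, 0, 0, 0, 50],
    [0, 0, 0, 0, 0, 0, 50],
    [0, 0, 0, 0, 0, 0, 50],
    [0, 0, 0, 0, 0, 0, 50],
  ],
)

```text
clock: 67.45
tool_pos: [634.1, 226.6, 145.9]
eef_rot: [-3.137, 0.154, -0.001]
contact_force: [-0.1, 0.1, -2.1]
width: 0.64
grip_force: 33.1
```

```bash
python3 held.py red 34.9 h6.png
python3 - <<'E'
from meas import *
s=observe();c=get_calibration('wrist');im=cv2.imread('pics/l_h6.png')[:,:,::-1].copy()
b=ortho(im,'wrist',c,(634,226.4),22,50,4); print('index',darkmark(b,4,26,38,True)); print(s['eef_rot'],s['qpos'])
E
```

```text
[634.13 226.64 145.89] 0.640040602122343 33.0812882934697 [-0.09  0.08 -2.1 ] -2.2877834878139254
off [-0.25 -0.75] 0.96378046 19.5 keyway (np.float64(2.0689789063990514), np.float32(64.87116))
index (np.float64(2.0579281106258485), np.float32(35.643066))
[-3.14  0.15 -0.  ] [-0.24  0.7  -0.31  1.52  0.24  0.95 -2.29]
```

>>> apply_moves(
  moves=[
    [0, 0, 0, 0, 0.2, -10, 50],
    [0, 0, 0, 0, 0, -10, 50],
    [0, 0, 0, 0, 0, -10, 50],
    [0, 0, 0, 0, 0, -8, 50],
    [0, 0, 0, 0, 0, -5, 50],
    [0, 0, 0, 0, 0, -4, 50],
    [0, 0, 0, 0, 0, -4, 50],
    [0, 0, 0, 0, 0, -4, 50],
  ],
)

```text
clock: 68.3
tool_pos: [634.1, 226.9, 90.2]
eef_rot: [-3.138, 0.154, -0.001]
contact_force: [0.6, 1.0, -1.6]
width: 0.642
grip_force: 33.1
```

>>> apply_moves(
  moves=[
    [0, 0, 0, 0, 0, -4, 50],
    [0, 0, 0, 0, 0, -4, 50],
    [0, 0, 0, 0, 0, -4, 50],
    [0, 0, 0, 0, 0, -3, 50],
    [0, 0, 0, 0, 0, -3, 50],
    [0, 0, 0, 0, 0, -2, 50],
    [0, 0, 0, 0, 0, 0, 50],
    [0, 0, 0, 0, 0, 0, 50],
  ],
)

```text
clock: 69.1
tool_pos: [633.9, 226.9, 70.4]
eef_rot: [-3.138, 0.154, -0.0]
contact_force: [-0.1, 0.0, -2.2]
width: 0.645
grip_force: 33.1
```

>>> apply_moves(
  moves=[
    [0, 0, 0, 0, 0, -2, 50],
    [0, 0, 0, 0, 0, -2, 50],
    [0, 0, 0, 0, 0, -2, 50],
    [0, 0, 0, 0, 0, -2, 50],
    [0, 0, 0, 0, 0, 0, 50],
    [0, 0, 0, 0, 0, 0, 50],
    [0, 0, 0, 0, 0, 0, 50],
    [0, 0, 0, 0, 0, 0, 50],
  ],
)

```text
clock: 69.9
tool_pos: [634.0, 226.9, 62.4]
eef_rot: [-3.138, 0.154, -0.0]
contact_force: [-0.6, 0.2, -2.2]
width: 0.645
grip_force: 33.1
```

>>> apply_moves(
  moves=[
    [0, 0, 0, 0, 0, -4, 50],
    [0, 0, 0, 0, 0, -4, 50],
    [0, 0, 0, 0, 0, -4, 50],
    [0, 0, 0, 0, 0, -3, 50],
    [0, 0, 0, 0, 0, -2, 50],
    [0, 0, 0, 0, 0, -1.8, 50],
    [0, 0, 0, 0, 0, 0, 50],
    [0, 0, 0, 0, 0, 0, 50],
  ],
)

```text
clock: 70.7
tool_pos: [634.0, 226.9, 43.6]
eef_rot: [-3.138, 0.154, -0.0]
contact_force: [0.5, 0.3, -1.0]
width: 0.644
grip_force: 33.1
```

>>> apply_moves(
  moves=[
    [0, 0, 0, 0, 0, 0, 60],
    [0, 0, 0, 0, 0, 0, 75],
    [0, 0, 0, 0, 0, 0, 90],
    [0, 0, 0, 0, 0, 0, 100],
    [0, 0, 0, 0, 0, 0, 100],
    [0, 0, 0, 0, 0, 30, 100],
    [0, 0, 0, 0, 0, 40, 100],
    [0, 0, 0, 0, 0, 40, 100],
  ],
)

```text
clock: 71.5
tool_pos: [633.6, 226.8, 154.6]
eef_rot: [3.138, -0.154, -0.001]
contact_force: [0.5, 0.2, 0.2]
width: 1.002
grip_force: 0.0
```

>>> apply_moves(
  moves=[
    [0, 0, 0.09, 0, 0, 30, 100],
    [0, 0, 0, -15, 20, 15, 100],
    [0, 0, 0, -20, 25, 0, 100],
    [0, 0, 0, -20, 28, 0, 100],
    [0, 0, 0, -15, 29, 0, 100],
    [0, 0, 0, 0, 0, 0, 100],
    [0, 0, 0, 0, 0, 0, 100],
    [0, 0, 0, 0, 0, 0, 100],
  ],
)

```text
clock: 72.3
tool_pos: [564.5, 327.9, 198.4]
eef_rot: [3.141, -0.015, 0.0]
contact_force: [-0.7, -0.2, 0.5]
width: 1.0
grip_force: 0.0
```

Run:
```python
from meas import *
s=observe(); c=get_calibration('wrist'); print(s['tool_pos'],s['eef_rot'],s['qpos'])
im=save('wrist','w6.png')
print('handle',disk(im,c,(639.5,329.5),58,14,'red')[:2])
for z in (78,104): print(z,'sleeve',fitring(im,c,(634,226.5),'red',z))
```

```text
[564.48 327.92 198.43] [ 3.14 -0.01  0.  ] [-0.39  0.62 -0.35  1.54  0.24  1.03 -2.39]
handle (array([639.62, 329.25]), np.float64(0.9505332656170645))
78 sleeve (array([634.54, 225.54]), np.float32(0.9716676), 19.5)
104 sleeve (array([635.2, 236.3]), np.float32(0.60857034), 18.5)
```

Red sleeve home. Regrasp the red handle, adding 0.3 rad yaw for wrist-joint margin.

>>> apply_moves(
  moves=[
    [0, 0, 0.1, 35, 1.3, 0, 100],
    [0, 0, 0.1, 40.2, 0, -28, 80],
    [0, 0, 0.1, 0, 0, -35, 60],
    [0, 0, 0, 0, 0, -35, 60],
    [0, 0, 0, 0, 0, -35, 60],
    [0, 0, 0, 0, 0, -25, 60],
    [0, 0, 0, 0, 0, -15, 60],
    [0, 0, 0, 0, 0, -3, 60],
  ],
)

```text
clock: 73.15
tool_pos: [638.8, 329.1, 20.9]
eef_rot: [3.107, 0.455, -0.003]
contact_force: [0.2, 0.0, 0.3]
width: 0.602
grip_force: 0.0
```

>>> apply_moves(
  moves=[
    [0, 0, 0, 0, 0, 0, 60],
    [0, 0, 0, 0, 0, 0, 0],
    [0, 0, 0, 0, 0, 0, 0],
    [0, 0, 0, 0, 0, 0, 0],
    [0, 0, 0, 0, 0, 0, 0],
    [0, 0, 0, 0, 0, 0, 0],
    [0, 0, 0, 0, 0, 0, 0],
    [0, 0, 0, 0, 0, 0, 0],
  ],
  grip_force=60,
)

```text
clock: 73.95
tool_pos: [639.9, 330.5, 24.2]
eef_rot: [-3.108, -0.456, -0.003]
contact_force: [-1.3, -0.6, 5.1]
width: 0.31
grip_force: 58.7
```

>>> apply_moves(
  moves=[
    [0, 0, 0, 0, 0, 20, 0],
    [0, 0, 0, 0, 0, 35, 0],
    [0, 0, 0, 0, 0, 40, 0],
    [0, 0, 0, 0, 0, 35, 0],
    [0, 0, 0, -1, -26, 0, 0],
    [0, 0, 0, -1, -26, 0, 0],
    [0, 0, 0, -2, -26, 0, 0],
    [0, 0, 0, -2, -25, 0, 0],
  ],
)

```text
clock: 74.75
tool_pos: [633.3, 226.2, 154.7]
eef_rot: [-3.108, -0.457, -0.003]
contact_force: [-0.3, -0.3, -0.8]
width: 0.309
grip_force: 59.0
```

>>> apply_moves(
  moves=[
    [0, 0, 0, 0, 0, -8, 0],
    [0, 0, 0, 0, 0, -7, 0],
    [0, 0, 0, 0, 0, 0, 0],
    [0, 0, 0, 0, 0, 0, 0],
    [0, 0, 0, 0, 0, 0, 0],
    [0, 0, 0, 0, 0, 0, 0],
    [0, 0, 0, 0, 0, 0, 0],
    [0, 0, 0, 0, 0, 0, 0],
  ],
)

```text
clock: 75.55
tool_pos: [633.1, 227.3, 137.6]
eef_rot: [-3.108, -0.457, -0.0]
contact_force: [-0.4, -0.5, -0.5]
width: 0.307
grip_force: 59.1
```

```bash
python3 hh.py red 34
```

```text
[633.14 227.25 137.58] 0.3070932503381687 [-0.44 -0.51 -0.47] handle [634.14 227.  ] off [ 1.   -0.25] 0.9126460132046724
```

>>> apply_moves(
  moves=[
    [0, 0, 0, 0.4, -0.8, -5, 0],
    [0, 0, 0, 0, 0, -5, 0],
    [0, 0, 0, 0, 0, -3, 0],
    [0, 0, 0, 0, 0, -3, 0],
    [0, 0, 0, 0, 0, -3, 0],
    [0, 0, 0, 0, 0, -2, 0],
    [0, 0, 0, 0, 0, 0, 0],
    [0, 0, 0, 0, 0, 0, 0],
  ],
)

```text
clock: 76.4
tool_pos: [633.6, 226.4, 116.6]
eef_rot: [-3.108, -0.457, -0.0]
contact_force: [0.2, -0.6, -0.0]
width: 0.309
grip_force: 59.1
```

>>> apply_moves(
  moves=[
    [0, 0, 0, 0, 0, -2, 0],
    [0, 0, 0, 0, 0, -2, 0],
    [0, 0, 0, 0, 0, -2, 0],
    [0, 0, 0, 0, 0, -2, 0],
    [0, 0, 0, 0, 0, -2, 0],
    [0, 0, 0, 0, 0, -1, 0],
    [0, 0, 0, 0, 0, -1, 0],
    [0, 0, 0, 0, 0, 0, 0],
  ],
)

```text
clock: 77.2
tool_pos: [633.4, 226.3, 104.4]
eef_rot: [3.108, 0.457, -0.0]
contact_force: [0.3, -0.5, -0.8]
width: 0.312
grip_force: 60.0
```

>>> apply_moves(
  moves=[
    [0, 0, 0, 0, 0, -1, 0],
    [0, 0, 0, 0, 0, -1, 0],
    [0, 0, 0, 0, 0, -1, 0],
    [0, 0, 0, 0, 0, 0, 0],
    [0, 0, 0, 0, 0, 0, 0],
    [0, 0, 0, 0, 0, 0, 0],
    [0, 0, 0, 0, 0, 0, 0],
    [0, 0, 0, 0, 0, 0, 0],
  ],
)

```text
clock: 78.0
tool_pos: [633.9, 226.5, 104.0]
eef_rot: [3.108, 0.456, 0.003]
contact_force: [-9.8, -4.8, 32.8]
width: 0.308
grip_force: 63.6
```

Firm stop at home. Releasing, retreating to a clear overview and checking all three.

>>> apply_moves(
  moves=[
    [0, 0, 0, 0, 0, 3, 0],
    [0, 0, 0, 0, 0, 0, 40],
    [0, 0, 0, 0, 0, 0, 60],
    [0, 0, 0, 0, 0, 0, 60],
    [0, 0, 0, 0, 0, 20, 60],
    [0, 0, 0, 0, 0, 40, 70],
    [0, 0, 0, 0, 0, 45, 100],
    [0, 0, -0.1, 0, 0, 40, 100],
  ],
)

```text
clock: 78.8
tool_pos: [633.4, 226.3, 251.3]
eef_rot: [-3.127, -0.3, 0.0]
contact_force: [0.1, 0.4, 1.1]
width: 0.989
grip_force: 0.0
```

>>> apply_moves(
  moves=[
    [0, 0, -0.1, -15, -30, 20, 100],
    [0, 0, -0.1, -15, -30, 10, 100],
    [0, 0, 0, -15, -30, 0, 100],
    [0, 0, 0, -15, -30, 0, 100],
    [0, 0, 0, -15, -30, 0, 100],
    [0, 0, 0, -15, -30, 0, 100],
    [0, 0, 0, -15, -30, 0, 100],
    [0, 0, 0, 0, 0, 0, 100],
  ],
)

```text
clock: 79.6
tool_pos: [527.1, 12.1, 279.6]
eef_rot: [3.14, -0.02, -0.001]
contact_force: [0.7, 1.5, -0.9]
width: 0.999
grip_force: 0.0
```

Run:
```python
from meas import *
s=observe(); c=get_calibration('wrist'); print(s['tool_pos'],s['clock'],s['contact_force'])
im=save('wrist','fin.png')
for col,xy in (('blue',(646.5,-193.6)),('yellow',(633.3,19.4)),('red',(634.2,226.5))):
    print(col,'handle@138',disk(im,c,xy,138,14,col)[:2])
top=grab_frame('top')
for k in ('bowl','cup','mould'):
    x=cut_out('top',k)[0]; print(k,np.array(x['extent']))
```

```text
[527.12  12.15 279.56] 79.6 [ 0.65  1.51 -0.89]
blue handle@138 (array([ 646. , -191.6]), np.float64(0.9142712036566785))
yellow handle@138 (array([633.42,  18.65]), np.float64(0.9144743524631793))
red handle@138 (array([633.16, 224.96]), np.float64(0.9568308786185881))
bowl [378.2 192.8  23.9  26.2]
cup [349.6 161.5  21.3  19.4]
mould [461.1 220.7  34.3  24. ]
```

View pics/fin.png

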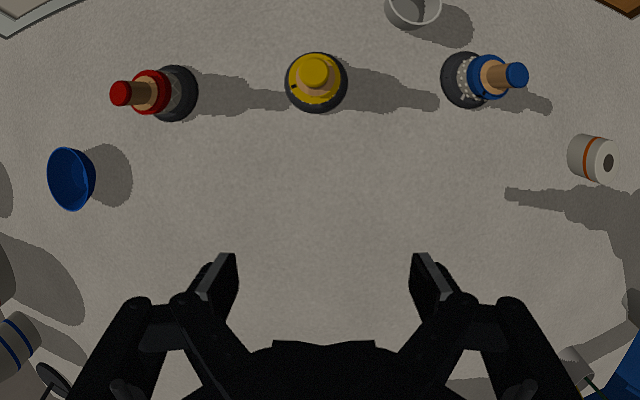

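The final view shows all three shafts at (175,92), (316,82) and (468,80), each with its sleeve seated and its own handle on top. Bowl, cup and mould are where they started.

```bash
python3 -c "
from workcell import *
print(hand_in())"
```

```text
the job is handed in; nothing more can be done
None
```

I handed the job in at about 80 s: all three sleeves are seated on their matching shafts, all three handles are pushed back on to a firm stop at home height, and the bowl, cup and mould look undisturbed; the hand-in returned no verdict.

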